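# Set the hook stand at its stop and hang up the wheel rims

### The job

The blue hook stand is too heavy to lift: walk it away from you along the bench by pushing its two near corners by turns, never raising or tipping it nor letting it turn more than about 30 degrees from square, until its far edge stands flush along the yellow stop bar. Then pick up each steel wheel rim by its rim and hook it over the upturned tip of the stand's J-hook, so that in the end all the rims that are there hang freely and at rest from the hook and the stand is still flush with the bar. Leave the welded T-piece and the green tin where they are.

Things in the scene. Friction and masses are not known exactly. Their poses are not given: they have to be found in the camera images.
- stop_bar: Yellow steel angle fixed to the bench, 190 mm long (its y), 28 mm deep, 30 mm high. Origin: middle of its near face, at bench height. x points away from the robot (at right angles to the near face), y along the bar to the left; it may be turned up to 7 degrees. The stand is to stand against this near face, on the -x side.
- hook_stand: Blue steel block 140 mm (its x) by 220 mm (y) on two low skids along x, its upright faces from 8 to 42 mm high; about 2 kg, slides at 8 to 16 N. Origin: under the middle, at bench height; x points to the far edge, y left, z up. A post of 20 mm diameter at x = +42 mm, y = 0, 275 mm high, carries the J-hook, which points along -x to the robot.
- far_left (a point): On the far face of the stand's base, 85 mm left of its middle, 25 mm above the bench.
- far_right (a point): On the far face of the stand's base, 85 mm right of its middle, 25 mm above the bench.
- near_left (a point): On the near face of the stand's base (the face to push), 85 mm left of its middle, 25 mm above the bench.
- near_right (a point): On the near face of the stand's base (the face to push), 85 mm right of its middle, 25 mm above the bench.
- hook_seat (a point): On the upper side of the level part of the J-hook, 260 mm above the bench, at the stand's x = -5 mm. The level part, a round bar 10 mm thick along the stand's x at y = 0, is free from x = -48 to +32 mm and takes all the rims side by side.
- hook_tip (a point): Top of the red upturned tip of the J-hook: x = -58 mm, y = 0 of the stand, 292 mm above the bench, 32 mm above the level part.
- rim_1: Bare steel wheel rim, a plain open ring: outside diameter 130 mm, inside 112 mm (bar 9 mm thick, 12 mm wide along the axle), 0.15 kg. Origin: centre of the ring; z is the axle, upright when the rim lies flat, the origin then 6 mm above the bench. Hanging, its centre is 56 mm below the hook's upper side, z level. Three or four rims are there; an absent one reads None.
- rim_2: Bare steel wheel rim, a plain open ring: outside diameter 130 mm, inside 112 mm (bar 9 mm thick, 12 mm wide along the axle), 0.15 kg. Origin: centre of the ring; z is the axle, upright when the rim lies flat, the origin then 6 mm above the bench. Hanging, its centre is 56 mm below the hook's upper side, z level. Three or four rims are there; an absent one reads None.
- rim_3: Bare steel wheel rim, a plain open ring: outside diameter 130 mm, inside 112 mm (bar 9 mm thick, 12 mm wide along the axle), 0.15 kg. Origin: centre of the ring; z is the axle, upright when the rim lies flat, the origin then 6 mm above the bench. Hanging, its centre is 56 mm below the hook's upper side, z level. Three or four rims are there; an absent one reads None.
- rim_4: Bare steel wheel rim, a plain open ring: outside diameter 130 mm, inside 112 mm (bar 9 mm thick, 12 mm wide along the axle), 0.15 kg. Origin: centre of the ring; z is the axle, upright when the rim lies flat, the origin then 6 mm above the bench. Hanging, its centre is 56 mm below the hook's upper side, z level. Three or four rims are there; an absent one reads None.
- t_coupon: Small welded T-piece of plate, 55x100x47 mm; leave it alone. Origin under its middle.
- dip_tin: Round green tin with a white lid, 70 mm diameter, 40 mm high; leave it alone. Origin under its middle.

How it is judged:
On the way, in this order (a step that is already met when the one before it is completed fails the run):
1. the stand's far edge is flush along the stop bar, before the rims are hung (x of each of far_left, far_right in the frame of stop_bar above -0.008 m and y of hook_stand in the frame of stop_bar between -0.08 and 0.08 m), for 0.3 s.
2. all the rims that are there hang from the J-hook (z of rim_1 in the frame of hook_stand between 0.185 and 0.215 m and y of rim_1 in the frame of hook_stand between -0.03 and 0.03 m and x of rim_1 in the frame of hook_stand between -0.065 and 0.045 m and angle between rim_1's own z axis and vertical between 1.15 and 1.99 rad and z of rim_2 in the frame of hook_stand between 0.185 and 0.215 m and y of rim_2 in the frame of hook_stand between -0.03 and 0.03 m and x of rim_2 in the frame of hook_stand between -0.065 and 0.045 m and angle between rim_2's own z axis and vertical between 1.15 and 1.99 rad and z of rim_3 in the frame of hook_stand between 0.185 and 0.215 m and y of rim_3 in the frame of hook_stand between -0.03 and 0.03 m and x of rim_3 in the frame of hook_stand between -0.065 and 0.045 m and angle between rim_3's own z axis and vertical between 1.15 and 1.99 rad and z of rim_4 in the frame of hook_stand between 0.185 and 0.215 m and y of rim_4 in the frame of hook_stand between -0.03 and 0.03 m and x of rim_4 in the frame of hook_stand between -0.065 and 0.045 m and angle between rim_4's own z axis and vertical between 1.15 and 1.99 rad), for 0.3 s.
At the end, for the whole second after the job is handed in: Both far corners of the stand within 8 mm of the stop bar, the stand within 80 mm of the bar's middle sideways; each rim present at rest on the J-hook, its centre 45 to 75 mm below the hook's upper side and within 30 mm of it sideways, its plane within 24 degrees of upright (all of step 1 and all of step 2 and linear speed of each of rim_1, rim_2, rim_3, rim_4 below 0.08 m/s); the robot touches nothing.
It fails at once if the stand is lifted (more than 15 mm) or tipped (more than 9 degrees) (height (world z) of hook_stand above 0.015 m or angle between hook_stand's own z axis and vertical above 0.16 rad).
It fails at once if the stand turns more than 34 degrees from square with the stop bar (angle between the x axis of hook_stand and the x axis of stop_bar, either way round above 0.6 rad).
It fails at once if the T-piece or the green tin is moved more than 30 mm (distance of any of t_coupon, dip_tin from where it was at the start of the episode above 0.03 m).
Of rim_1, rim_2, rim_3, rim_4 only 3 to 4 are there at a start; the rules pass over those that are not, and their reading is None.
At some moment in a run one of rim_1, rim_2, rim_3, rim_4 may be knocked a few centimetres aside while the robot is not near it.
Once in a run the grip may slacken for a moment while it holds something.
It also fails if it takes over 210 s, if anything falls off the work surface, if the arm or the gripper's body presses on something with over 40 N, if the wrist force passes 120 N, or if a joint passes its speed limit or range.

### The arm

A 7-joint arm with a two-finger parallel gripper is mounted at the origin on a cart in front of the work surface, level with it; the furniture and walls round the work are solid. World frame = base frame: x ahead of the robot, y to its left, z up, the work surface at z = 0. Lengths are in m, angles in rad, forces in N, time in s.
With the tool pointing down it reaches from about 0.425 to 0.925 m from the base axis. Payload 6.8 kg.
Tool frame: the origin (TCP) lies at the very end of the fingers, on their centre line; the grasp point (between the pads) lies 19 mm behind it; z points along the fingers, y is the line along which they close (so a half turn about z gives the same grasp; the last joint's range is limited). The gripper opens to 85 mm and grips with 20 to 120 N. Pads are 22 mm wide; open, the fingers measure 114 mm over their backs; the gripper's body (76 mm by 85 mm) begins 54 mm behind the grasp point. The pads swing forward as they close: fully open they stand 13 mm farther back than shut.
Start: joints at [1.161, 0.477, 0.022, 1.555, -0.011, 1.109, -0.083], TCP at [0.201, -0.645, 0.231] pointing down, gripper open.
Joint ranges: [-2.96, 2.96], [-0.34, 2.1], [-1.41, 1.46], [0.24, 2.44], [-1.37, 4.51], [0.17, 1.92], [-2.96, 2.96]. Speed limits (rad/s): [2.39, 2.39, 3.14, 3.14, 3.14, 3.14, 3.14].

### API

Orientations are given as a rotation vector (axis times angle).
In Python, from bench import r gives the robot as it stands.
- The arm moves only by the tool play_rows, never from a script. Its argument "targets" is text: rows parted by semicolons, each of 5 numbers parted by spaces: the closure, from -1 (fully open) to 1 (shut), then the shift along the tool's x, y, z in m, then the turn about the tool's z in rad. In form: gripper dx dy dz spin; .... A call has 1 to 8 rows; each row is the pose to reach, as a shift and turn from the pose commanded when the call began, along the tool's axes at that moment; what a row does not reach only later rows make up. A row lasts 1/12 s, in which the tool goes at most 41.7 mm and 7.16 degrees, less where a joint would pass 70% of its speed; a pose out of reach is approached as far as the arm can. A call with a gripper value outside its range is refused whole. The fingers move at their own pace and stop on an object; "squeeze" is the grip in N (left out, the last holds). Time passes only in rows, so rows that repeat a pose let the fingers close. It gives the time, the measured TCP pose, the force, the opening and the grip force at its end, in the units of the state.
- r.get_obs(): the state, without advancing time (a new reading comes with each control period).
- r.grab_frame(name): name is "scene" or "top"; returns the picture (420x560x3 uint8, red, green, blue); there is no depth.
- r.camera_info(name): a dict with "fov_y" (degrees; the focal length in pixels is half the picture's height over the tangent of half this angle, whatever the lens; pixels are square), "cx", "cy" (the principal point, pixels), "k1" (the pictures are not rectified: a ray, as slopes to the right and down, at radius r is drawn at 1 + k1 r^2 times it, then the intrinsics apply), "position" and "rotation" of the camera in the world. Camera axes: x right, y down, z forward; pixel columns grow to the right and rows downward; lengths in m; the calibration is good to about 2 mm. A picture is of the moment at which its call begins. camera_info takes no time and is no camera call.
- r.hand_in(): hands the job in; it is judged then, once.
The state is a dict: "clock": time; "joints": joint angles; "qvel": joint speeds; "tau": joint torques, N m; "tcp_pos": TCP position; "orientation": TCP orientation; "contact_force": force on the tool from outside, world axes, zero at the start; "moment": the same for the moment, N m; "grip_width": finger opening in m; "gripper_force": force on a finger pad.
Only numpy, scipy, OpenCV 4.12 (cv2) and the standard library are available. Lean on these libraries where they do the work, as an engineer would, in place of code of your own. Each camera call takes 0.05 s, during which the arm holds its last target. There are 200 camera calls.

## Working session

There is one attempt and no reset: what is moved stays moved. The work goes in short steps, Python scripts to look and compute and a tool call to move; the robot and the scene stay as the last step left them, time stands still between calls to the robot, and variables do not carry over. Pictures are saved under pics/ and viewed, at most 14 in all, crops included, and the job is handed in when it is done.

Besides the shell and the picture viewer there is one more tool, called after "Request:" as name(argument=value, ...) on one line, values as JSON. play_rows: Moves the arm, as the interface text tells. Its arguments: {"type":"object","properties":{"targets":{"type":"string"},"squeeze":{"type":"number"}},"required":["targets"]}

```bash
ls; mkdir -p pics; python3 - <<'E'
from bench import r
import cv2
for n in("scene","top"):
    cv2.imwrite(f"pics/{n}0.png",r.grab_frame(n)[:,:,::-1]); print(r.camera_info(n))
print(r.get_obs())
E
```

```text
pics
{'fov_y': 42.6821387302467, 'cx': 281.82783480572806, 'cy': 206.8512546603027, 'k1': -0.041288382884664326, 'position': array([-0.54581375, -0.94711129,  1.20945674]), 'rotation': array([-2.04757225,  0.91485832, -0.48499088])}
{'fov_y': 52.11827548581094, 'cx': 271.2348715310728, 'cy': 203.39562363772797, 'k1': 0.015743971243049215, 'position': array([ 0.28581451, -0.02241425,  1.40072189]), 'rotation': array([-2.10586968,  2.13897918, -0.21156448])}
{'clock': 0.1, 'joints': array([ 1.16089133,  0.47773031,  0.02234639,  1.55633751, -0.01149606,
        1.10933718, -0.08309863]), 'qvel': array([ 5.69544097e-04,  3.19358219e-04, -5.75515302e-04, -1.33506824e-03,
       -5.73876541e-05, -8.42030936e-05,  3.88313012e-04]), 'tau': array([ 4.60111347e-03, -5.97765970e+01,  1.61358599e+00, -2.81954455e+01,
        1.28167245e-02,  5.05425705e-03,  8.95943288e-06]), 'tcp_pos': array([ 0.200465  , -0.64398009,  0.23042076]), 'orientation': array([-3.10426404e+00, -4.72061336e-01,  5.95474462e-04]), 'contact_force': array([-0.20446134, -0.71219723,  0.30004767]), 'moment': array([ 0.06976684, -0.0048574 , -0.00561288]), 'gripper_force': 0.0, 'grip_width': 0.08541485673290938}
```

View pics/scene0.png

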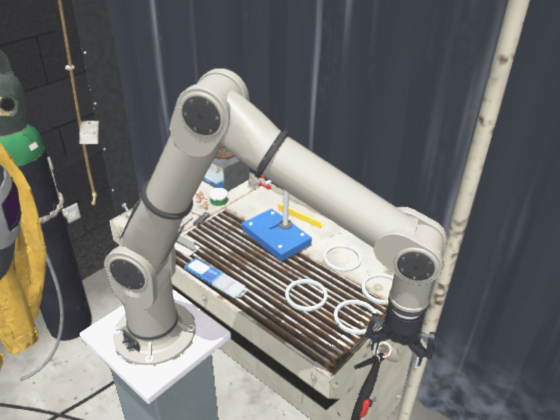

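View pics/top0.png

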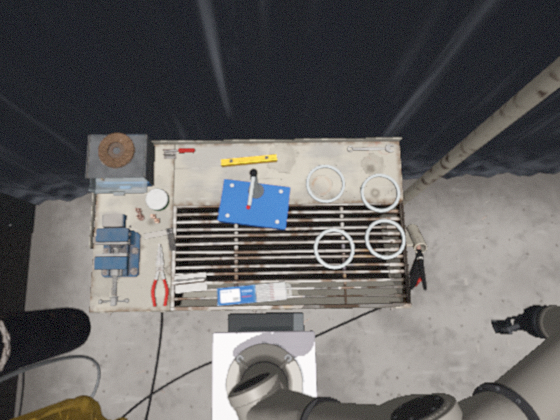

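Top view shows the stand (255,205), bar (249,160), four rims at (326,183), (380,192), (385,239) and (335,248), and the tin (157,200).

```bash
cat > h.py <<'E'
import numpy as np, cv2
from scipy.spatial.transform import Rotation as R
from scipy.optimize import least_squares
from bench import r
def cam(n):
    c=r.camera_info(n); f=210/np.tan(np.radians(c["fov_y"]/2))
    K=np.array([[f,0,c["cx"]],[0,f,c["cy"]],[0,0,1]]); return K,np.array([c["k1"],0,0,0,0.]),R.from_rotvec(c["rotation"]).as_matrix(),np.array(c["position"])
def plane(n,px,z):
    K,d,M,p=cam(n); u=cv2.undistortPoints(np.float64(px).reshape(-1,1,2),K,d).reshape(-1,2)
    v=np.c_[u,np.ones(len(u))]@M.T; return p+v*((z-p[2])/v[:,2])[:,None]
def pix(n,X):
    K,d,M,p=cam(n); return cv2.projectPoints(np.float64(X).reshape(-1,3),R.from_matrix(M.T).as_rotvec(),-M.T@p,K,d)[0].reshape(-1,2)
def hsv(im): return cv2.cvtColor(im,cv2.COLOR_RGB2HSV)
def blobs(m,amin):
    cs,_=cv2.findContours(m.astype(np.uint8),cv2.RETR_EXTERNAL,cv2.CHAIN_APPROX_NONE)
    return [c[:,0] for c in cs if cv2.contourArea(c)>amin]
def circ(P):
    f=lambda q:np.hypot(*(P-q[:2]).T)-q[2]
    return least_squares(f,[*P.mean(0),.065],loss="soft_l1",f_scale=.002).x
def bar(im):
    h=hsv(im); m=cv2.inRange(h,(20,150,120),(35,255,255))
    c=max(blobs(m,80),key=len); W=plane("top",c,.03)[:,:2]
    (cx,cy),(w,hh),a=cv2.minAreaRect(W.astype(np.float32)); return (cx,cy),(w,hh),a
def stand(im):
    h=hsv(im); m=cv2.inRange(h,(100,150,60),(125,255,255)); m=cv2.morphologyEx(m,cv2.MORPH_CLOSE,np.ones((5,5)))
    c=[b for b in blobs(m,1500) if cv2.pointPolygonTest(b.reshape(-1,1,2),(255,205),True)>-40]
    c=max(c,key=len); W=plane("top",c,.042)[:,:2]
    return c,W,cv2.minAreaRect(W.astype(np.float32))
E
python3 - <<'E'
from h import *
im=r.grab_frame("top"); np.set_printoptions(precision=4,suppress=True)
print("bar",bar(im))
c,W,rect=stand(im); print("stand",rect); print(cv2.boxPoints(rect)); print(pix("top",[[*q,.042] for q in cv2.boxPoints(rect)]))
h=hsv(im)
g=cv2.cvtColor(im,cv2.COLOR_RGB2GRAY); print("ring px",[h[183,307-2:307+5].tolist()])
big=cv2.resize(im[130:300,200:420],None,fx=3.6,fy=3.5,interpolation=cv2.INTER_CUBIC); cv2.imwrite("pics/t1.png",big[:,:,::-1])
E
```

```text
bar ((0.7011297345161438, 0.040485285222530365), (0.021685956045985222, 0.17798539996147156), 4.903155326843262)
stand ((0.5490996837615967, 0.024493128061294556), (0.22315643727779388, 0.13904500007629395), 81.8230972290039)
[[ 0.4644 -0.0761]
 [ 0.602  -0.0958]
 [ 0.6338  0.125 ]
 [ 0.4962  0.1448]]
[[285.4408 230.0085]
 [290.5813 187.8216]
 [222.563  179.3186]
 [216.1206 221.2101]]
ring px [[[18, 16, 193], [60, 4, 195], [84, 6, 218], [60, 1, 215], [20, 19, 200], [17, 25, 195], [18, 37, 194]]]
```

View pics/t1.png

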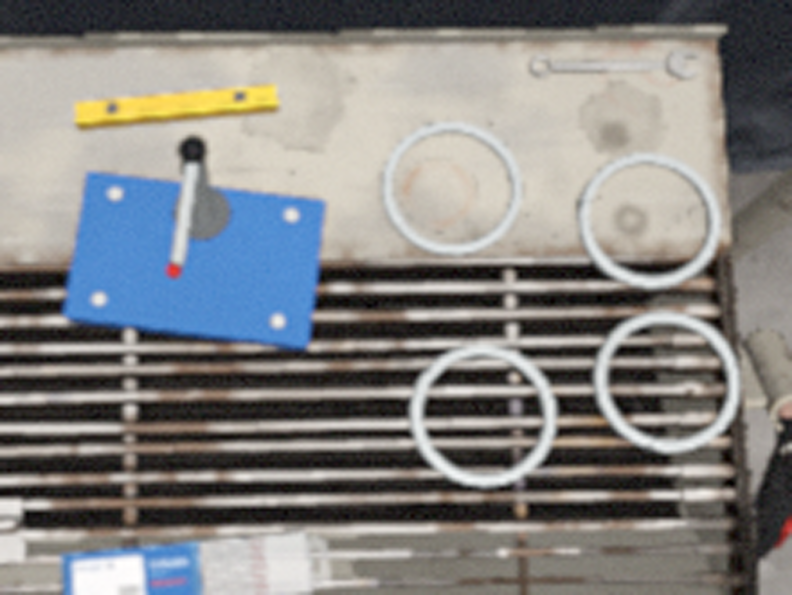

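```bash
cat >> h.py <<'E'
def state():
    o=r.get_obs(); M=R.from_rotvec(o["orientation"]).as_matrix(); return np.array(o["tcp_pos"]),np.degrees(np.arctan2(M[1,0],M[0,0])),o
def legs(*wps,start=None):
    """waypoints (x,y,z,psi deg of tool x); prints shift in tool axes, spin and rows needed per leg"""
    p,psi,o=state()
    if start: p,psi=np.array(start[:3]),start[3]
    print("t %.1f at"%o["clock"],p.round(4),round(psi,1),"F",np.round(o["contact_force"],1),"w",round(o["grip_width"],4))
    for w in wps:
        d=np.array(w[:3])-p; a=np.radians(psi); s=((w[3]-psi+180)%360-180)
        t=[d[0]*np.cos(a)+d[1]*np.sin(a), d[0]*np.sin(a)-d[1]*np.cos(a), -d[2]]
        print("  ->",w,"shift",np.round(t,3),"spin %.3f"%-np.radians(s),"rows",int(np.ceil(max(np.linalg.norm(d)/.0417,abs(s)/7.16)))); p,psi=np.array(w[:3]),w[3]
E
python3 - <<'E'
from h import *
legs((.33,-.35,.23,55),(.435,-.066,.12,90),(.435,-.066,.02,90))
E
```

```text
t 0.1 at [ 0.2005 -0.6441  0.2306] 17.3 F [-0.4 -0.5  0.2] w 0.0853
  -> (0.33, -0.35, 0.23, 55) shift [ 0.211 -0.242  0.001] spin -0.658 rows 8
  -> (0.435, -0.066, 0.12, 90) shift [ 0.293 -0.077  0.11 ] spin -0.611 rows 8
  -> (0.435, -0.066, 0.02, 90) shift [0.  0.  0.1] spin -0.000 rows 3
```

Request:
play_rows(targets="1 0.211 -0.242 0 -0.658;1 0.211 -0.242 0 -0.658;1 0.211 -0.242 0 -0.658;1 0.211 -0.242 0 -0.658;1 0.211 -0.242 0 -0.658;1 0.211 -0.242 0 -0.658;1 0.211 -0.242 0 -0.658;1 0.211 -0.242 0 -0.658")

```text
clock: 0.82
tcp_pos: [0.3313, -0.347, 0.2312]
orientation: [-2.784, -1.454, -0.001]
contact_force: [-0.5, 1.3, -1.2]
grip_width: 0.0002
gripper_force: 0.0
```

Request:
play_rows(targets="1 0 0 0 0;1 0 0 0 0")

```text
clock: 0.98
tcp_pos: [0.3309, -0.3493, 0.2314]
orientation: [2.784, 1.456, -0.0]
contact_force: [-0.4, -0.7, -0.0]
grip_width: 0.0003
gripper_force: 0.0
```

```bash
python3 - <<'E'
from h import *
legs((.435,-.066,.12,90),(.435,-.066,.02,90))
E
```

```text
t 1.0 at [ 0.3309 -0.3493  0.2314] 55.2 F [-0.4 -0.7 -0. ] w 0.0003
  -> (0.435, -0.066, 0.12, 90) shift [ 0.292 -0.076  0.111] spin -0.607 rows 8
  -> (0.435, -0.066, 0.02, 90) shift [0.  0.  0.1] spin -0.000 rows 3
```

Request:
play_rows(targets="1 0.292 -0.076 0.111 -0.607;1 0.292 -0.076 0.111 -0.607;1 0.292 -0.076 0.111 -0.607;1 0.292 -0.076 0.111 -0.607;1 0.292 -0.076 0.111 -0.607;1 0.292 -0.076 0.111 -0.607;1 0.292 -0.076 0.111 -0.607;1 0.292 -0.076 0.111 -0.607")

```text
clock: 1.65
tcp_pos: [0.4363, -0.0664, 0.1193]
orientation: [-2.226, -2.216, -0.001]
contact_force: [0.3, -0.8, -0.4]
grip_width: 0.0002
gripper_force: 0.0
```

Request:
play_rows(targets="1 0 0 0 0;1 0 0 0.04 0;1 0 0 0.08 0;1 0 0 0.1 0;1 0 0 0.1 0")

```text
clock: 2.07
tcp_pos: [0.4326, -0.0695, 0.0167]
orientation: [-2.224, -2.211, 0.008]
contact_force: [-0.1, 0.5, 0.3]
grip_width: -0.0001
gripper_force: 0.0
```

Request:
play_rows(targets="1 0 0.006 0 0;1 0 0.012 0 0;1 0 0.018 0 0;1 0 0.024 0 0;1 0 0.03 0 0;1 0 0.035 0 0;1 0 0.04 0 0;1 0 0.045 0 0")

```text
clock: 2.73
tcp_pos: [0.4755, -0.072, 0.0204]
orientation: [-2.228, -2.211, 0.016]
contact_force: [-9.5, -7.1, 0.0]
grip_width: 0.0
gripper_force: 4.8
```

Request:
play_rows(targets="1 0 0 0 0;1 0 -0.02 0 0;1 0 -0.03 0 0")

```text
clock: 2.98
tcp_pos: [0.4503, -0.0687, 0.0213]
orientation: [2.226, 2.215, 0.001]
contact_force: [-1.0, -0.4, 0.5]
grip_width: 0.0001
gripper_force: 0.0
```

```bash
cat >> h.py <<'E'
def look(tag=None):
    im=r.grab_frame("top")
    if tag: cv2.imwrite(f"pics/{tag}.png",im[:,:,::-1])
    c,W,q=stand(im); b=cv2.boxPoints(q); b=b[np.argsort(b[:,0])]
    e=b[1]-b[0] if np.linalg.norm(b[1]-b[0])>.18 else b[3]-b[0]
    e=e*np.sign(e[1]); yaw=np.degrees(np.arctan2(-e[0],e[1])); C=np.array(q[0]); a=np.radians(yaw); M=np.array([[np.cos(a),-np.sin(a)],[np.sin(a),np.cos(a)]])
    B=np.array([.6871,.0393]); t=np.radians(4.9); N=np.array([[np.cos(t),-np.sin(t)],[np.sin(t),np.cos(t)]])
    print("stand",C.round(4),"yaw %.1f"%yaw,"size",np.round(q[1],3))
    for k,v in dict(nl=(-.07,.085),nr=(-.07,-.085),fl=(.07,.085),fr=(.07,-.085)).items():
        X=C+M@v; print(k,X.round(4),"bar frame",(N.T@(X-B)).round(4))
    return im,C,yaw
E
python3 - <<'E'
from h import *
look("p1");legs()
E
```

```text
stand [0.5577 0.0308] yaw -0.9 size [0.216 0.138]
nl [0.489  0.1168] bar frame [-0.1908  0.0941]
nr [ 0.4864 -0.0532] bar frame [-0.2079 -0.075 ]
fl [0.6289 0.1147] bar frame [-0.0515  0.0801]
fr [ 0.6264 -0.0553] bar frame [-0.0686 -0.089 ]
t 3.0 at [ 0.4481 -0.0687  0.021 ] 89.7 F [-2.9 -0.4 -0.3] w -0.0002
```

Request:
play_rows(targets="1 0 0.012 0 0;1 0 0.02 0 0;1 0 0.026 0 0;1 0 0.032 0 0;1 0 0.038 0 0;1 0 0.043 0 0;1 0 0.048 0 0;1 0 0.053 0 0")

```text
clock: 3.7
tcp_pos: [0.4962, -0.0712, 0.0194]
orientation: [-2.223, -2.21, 0.022]
contact_force: [-20.7, -6.2, 17.8]
grip_width: -0.0
gripper_force: 10.5
```

Request:
play_rows(targets="1 0 -0.03 0 0;1 0 -0.06 0 0;1 0 -0.075 0 0;1 0.04 -0.075 0 0;1 0.08 -0.075 0 0;1 0.12 -0.075 0 0;1 0.16 -0.072 0 0;1 0.175 -0.07 0 0")

```text
clock: 4.37
tcp_pos: [0.4357, 0.1142, 0.0213]
orientation: [-2.218, -2.223, -0.009]
contact_force: [0.4, 0.3, 0.7]
grip_width: 0.0001
gripper_force: 0.0
```

```bash
python3 - <<'E'
from h import *
look("p2");legs()
E
```

```text
stand [0.5688 0.0268] yaw 5.0 size [0.138 0.219]
nl [0.4916 0.1053] bar frame [-0.1891  0.0824]
nr [ 0.5066 -0.0641] bar frame [-0.1887 -0.0876]
fl [0.6311 0.1176] bar frame [-0.0491  0.0828]
fr [ 0.646  -0.0518] bar frame [-0.0487 -0.0872]
t 4.4 at [0.4363 0.1154 0.0214] 90.2 F [0.4 3.  0.8] w 0.0002
```

Request:
play_rows(targets="1 -0.007 0.025 0 0;1 -0.007 0.036 0 0;1 -0.007 0.042 0 0;1 -0.007 0.048 0 0;1 -0.007 0.054 0 0;1 -0.007 0.06 0 0;1 -0.007 0.066 0 0;1 -0.007 0.072 0 0")

```text
clock: 5.08
tcp_pos: [0.4988, 0.1016, 0.0191]
orientation: [-2.217, -2.215, 0.014]
contact_force: [-17.1, 7.9, 9.6]
grip_width: -0.0001
gripper_force: 8.7
```

Request:
play_rows(targets="1 0 0 0 0;1 0 -0.03 0 0;1 0 -0.06 0 0;1 -0.04 -0.07 0 0;1 -0.08 -0.07 0 0;1 -0.12 -0.07 0 0;1 -0.16 -0.06 0 0;1 -0.175 -0.05 0 0")

```text
clock: 5.75
tcp_pos: [0.4536, -0.0815, 0.0201]
orientation: [2.233, 2.209, -0.006]
contact_force: [0.4, -0.2, -0.4]
grip_width: -0.0
gripper_force: 0.0
```

```bash
python3 - <<'E'
from h import *
look("p3");legs()
E
```

```text
stand [0.5791 0.0305] yaw -0.9 size [0.216 0.136]
nl [0.5104 0.1166] bar frame [-0.1694  0.0921]
nr [ 0.5078 -0.0534] bar frame [-0.1866 -0.0771]
fl [0.6504 0.1144] bar frame [-0.0301  0.078 ]
fr [ 0.6478 -0.0556] bar frame [-0.0473 -0.0912]
t 5.8 at [ 0.4568 -0.0824  0.0204] 89.2 F [ 2.6 -1.6  1.4] w -0.0001
```

Request:
play_rows(targets="1 0.01 0.03 0 0;1 0.01 0.04 0 0;1 0.01 0.046 0 0;1 0.01 0.052 0 0;1 0.01 0.058 0 0;1 0.01 0.064 0 0;1 0.01 0.07 0 0;1 0.01 0.076 0 0")

```text
clock: 6.47
tcp_pos: [0.5226, -0.0682, 0.0188]
orientation: [-2.222, -2.209, 0.025]
contact_force: [-19.5, -7.1, 15.7]
grip_width: -0.0002
gripper_force: 10.2
```

Request:
play_rows(targets="1 0 0 0 0;1 0 -0.03 0 0;1 0 -0.065 0 0;1 0.04 -0.075 0 0;1 0.08 -0.075 0 0;1 0.12 -0.075 0 0;1 0.16 -0.07 0 0;1 0.182 -0.06 0 0")

```text
clock: 7.13
tcp_pos: [0.4704, 0.1223, 0.0206]
orientation: [-2.218, -2.222, -0.002]
contact_force: [1.3, 0.8, 0.9]
grip_width: -0.0002
gripper_force: 0.0
```

```bash
python3 - <<'E'
from h import *
look("p4");legs()
E
```

```text
stand [0.5916 0.0306] yaw 7.6 size [0.141 0.212]
nl [0.511  0.1056] bar frame [-0.1698  0.0811]
nr [ 0.5334 -0.0629] bar frame [-0.1618 -0.0887]
fl [0.6498 0.1241] bar frame [-0.0299  0.0877]
fr [ 0.6722 -0.0444] bar frame [-0.022  -0.0821]
t 7.2 at [0.4738 0.1265 0.0213] 90.3 F [ 3.6  4.  -0.4] w -0.0001
```

Request:
play_rows(targets="1 -0.018 0.015 0 0;1 -0.018 0.026 0 0;1 -0.018 0.032 0 0;1 -0.018 0.038 0 0;1 -0.018 0.044 0 0;1 -0.018 0.05 0 0;1 -0.018 0.056 0 0;1 -0.018 0.06 0 0")

```text
clock: 7.85
tcp_pos: [0.5257, 0.1019, 0.0193]
orientation: [-2.216, -2.215, 0.01]
contact_force: [-15.9, 7.9, 7.9]
grip_width: 0.0
gripper_force: 8.0
```

Request:
play_rows(targets="1 0 0 0 0;1 0 -0.03 0 0;1 0 -0.055 0 0;1 -0.04 -0.06 0 0;1 -0.08 -0.06 0 0;1 -0.12 -0.06 0 0;1 -0.16 -0.05 0 0;1 -0.18 -0.04 0 0")

```text
clock: 8.52
tcp_pos: [0.49, -0.0868, 0.0201]
orientation: [2.232, 2.21, -0.005]
contact_force: [1.1, -0.2, 0.2]
grip_width: -0.0004
gripper_force: 0.0
```

```bash
python3 - <<'E'
from h import *
look("p5");legs()
E
```

```text
stand [0.6057 0.03  ] yaw -0.9 size [0.21  0.143]
nl [0.537 0.116] bar frame [-0.143   0.0892]
nr [ 0.5345 -0.054 ] bar frame [-0.16   -0.0799]
fl [0.677  0.1139] bar frame [-0.0037  0.0752]
fr [ 0.6744 -0.0561] bar frame [-0.0208 -0.0939]
t 8.6 at [ 0.4929 -0.0897  0.0203] 89.2 F [ 1.9 -4.2  0.1] w -0.0002
```

Request:
play_rows(targets="1 0.012 0.02 0 0;1 0.012 0.03 0 0;1 0.012 0.036 0 0;1 0.012 0.042 0 0;1 0.012 0.047 0 0;1 0.012 0.052 0 0;1 0.012 0.056 0 0;1 0.012 0.06 0 0")

```text
clock: 9.23
tcp_pos: [0.5428, -0.072, 0.0189]
orientation: [-2.221, -2.21, 0.024]
contact_force: [-20.7, -5.5, 17.3]
grip_width: -0.0001
gripper_force: 10.5
```

Request:
play_rows(targets="1 0 0 0 0;1 0 -0.03 0 0;1 0 -0.055 0 0;1 0.04 -0.06 0 0;1 0.08 -0.06 0 0;1 0.12 -0.06 0 0;1 0.16 -0.06 0 0;1 0.182 -0.05 0 0")

```text
clock: 9.9
tcp_pos: [0.4997, 0.1184, 0.0205]
orientation: [-2.217, -2.223, -0.001]
contact_force: [0.1, 0.9, 0.1]
grip_width: -0.0001
gripper_force: 0.0
```

```bash
python3 - <<'E'
from h import *
look("p6");legs()
E
```

```text
stand [0.6152 0.03  ] yaw 5.7 size [0.141 0.209]
nl [0.5371 0.1076] bar frame [-0.1436  0.0809]
nr [ 0.554  -0.0615] bar frame [-0.1412 -0.0891]
fl [0.6764 0.1215] bar frame [-0.0036  0.0828]
fr [ 0.6933 -0.0476] bar frame [-0.0012 -0.0872]
t 9.9 at [0.5033 0.1227 0.0213] 90.3 F [3.7 5.3 0.4] w -0.0
```

Request:
play_rows(targets="1 -0.015 0.01 0 0;1 -0.015 0.018 0 0;1 -0.015 0.024 0 0;1 -0.015 0.03 0 0;1 -0.015 0.035 0 0;1 -0.015 0.039 0 0;1 -0.015 0.042 0 0;1 -0.015 0.042 0 0")

```text
clock: 10.62
tcp_pos: [0.5356, 0.0985, 0.019]
orientation: [-2.217, -2.213, 0.02]
contact_force: [-21.5, 2.3, 16.2]
grip_width: -0.0001
gripper_force: 11.5
```

Request:
play_rows(targets="1 0 0 0 0;1 0 -0.03 0 0;1 0 -0.055 0 0;1 -0.04 -0.05 0 0;1 -0.08 -0.05 0 0;1 -0.12 -0.04 0 0;1 -0.16 -0.03 0 0;1 -0.175 -0.02 0 0")

```text
clock: 11.28
tcp_pos: [0.5229, -0.0847, 0.0201]
orientation: [2.233, 2.207, -0.005]
contact_force: [0.6, 0.0, -0.0]
grip_width: 0.0001
gripper_force: 0.0
```

Request:
play_rows(targets="1 0 0.003 0 0;1 0 0.01 0 0;1 0 0.016 0 0;1 0 0.022 0 0;1 0 0.027 0 0;1 0 0.031 0 0;1 0 0.034 0 0;1 0 0.034 0 0")

```text
clock: 11.95
tcp_pos: [0.5505, -0.0772, 0.0191]
orientation: [-2.218, -2.213, 0.019]
contact_force: [-17.6, -1.2, 15.2]
grip_width: 0.0002
gripper_force: 9.3
```

Request:
play_rows(targets="1 0 0 0 0;1 0 -0.03 0 0;1 0 -0.06 0 0;1 -0.04 -0.06 -0.03 0;1 -0.08 -0.06 -0.06 0;1 -0.12 -0.06 -0.1 0;1 -0.16 -0.06 -0.1 0;1 -0.16 -0.06 -0.1 0")

```text
clock: 12.62
tcp_pos: [0.4981, -0.2405, 0.123]
orientation: [2.223, 2.213, 0.001]
contact_force: [0.5, -0.5, 0.1]
grip_width: -0.0002
gripper_force: 0.0
```

```bash
python3 - <<'E'
from h import *
im,C,y=look("p7");legs()
print(bar(im))
# rims: white low-sat ring; hough on upscaled
g=cv2.cvtColor(im,cv2.COLOR_RGB2GRAY)
up=cv2.resize(g,None,fx=3,fy=3,interpolation=cv2.INTER_CUBIC)
H=cv2.HoughCircles(up,cv2.HOUGH_GRADIENT,1,80,param1=120,param2=40,minRadius=50,maxRadius=70)
print(H)
E
```

```text
stand [0.6196 0.0303] yaw 4.8 size [0.14  0.211]
nl [0.5427 0.1091] bar frame [-0.1379  0.0819]
nr [ 0.557  -0.0603] bar frame [-0.1381 -0.0881]
fl [0.6822 0.1209] bar frame [0.0021 0.0817]
fr [ 0.6965 -0.0485] bar frame [ 0.0019 -0.0883]
t 12.7 at [ 0.498  -0.2454  0.1234] 89.4 F [ 0.5 -4.7  1. ] w 0.0001Traceback (most recent call last):
  File "<stdin>", line 3, in <module>
  File "h.py", line 22, in bar
    c=max(blobs(m,80),key=len); W=plane("top",c,.03)[:,:2]
ValueError: max() iterable argument is empty
```

View pics/p7.png

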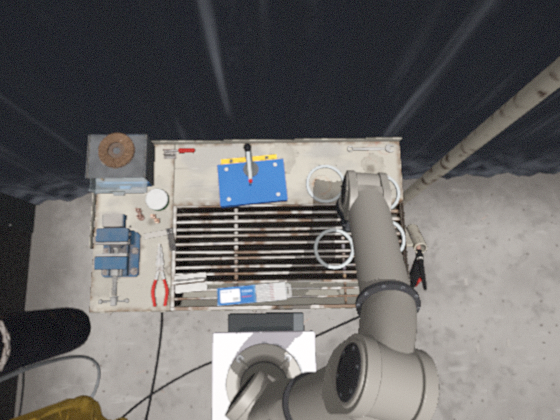

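The stand is square and flush against the bar (blob 218–287 × 159–206). Now the rims, from the first clear picture and from the latest one.

```bash
cat >> h.py <<'E'
def rims(im,show=True):
    up=cv2.resize(cv2.cvtColor(im,cv2.COLOR_RGB2GRAY),None,fx=4,fy=4,interpolation=cv2.INTER_CUBIC); ed=cv2.Canny(up,40,110)
    H=cv2.HoughCircles(cv2.GaussianBlur(up,(5,5),0),cv2.HOUGH_GRADIENT,1,120,param1=110,param2=30,minRadius=66,maxRadius=92)
    out=[]
    if H is None: return out
    ys,xs=np.nonzero(ed)
    E=plane("top",np.c_[(xs+.5)/4-.5,(ys+.5)/4-.5],.012)[:,:2]
    for u,v,rad in H[0]:
        c=plane("top",[(u/4,v/4)],.012)[0,:2]
        if not(.3<c[0]<.8 and -.6<c[1]<.4): continue
        for _ in range(4):
            d=np.hypot(*(E-c).T); P=E[abs(d-.065)<.0045]
            if len(P)<60: break
            c=least_squares(lambda q:np.hypot(*(P-q).T)-.065,c,loss="soft_l1",f_scale=.001).x
        b=np.arctan2(*(P-c).T[::-1]); cov=len(np.unique((b*18/np.pi).astype(int)))
        out.append((c.round(4),cov,len(P)))
        if show: print("rim",c.round(4),"px",(round(u/4),round(v/4)),"cov",cov,"of 36ish",len(P), "r",round(rad/4,1))
    return out
E
python3 - <<'E'
from h import *
for n in("top0","p7"):
    print(n); rims(cv2.imread(f"pics/{n}.png")[:,:,::-1].copy())
E
```

```text
top0
rim [ 0.4069 -0.2325] px (334, 249) cov 35 of 36ish 676 r 20.4
rim [ 0.5817 -0.3883] px (379, 194) cov 31 of 36ish 547 r 18.6
rim [ 0.436  -0.3991] px (386, 238) cov 35 of 36ish 795 r 20.6
p7
rim [ 0.407  -0.2315] px (335, 249) cov 35 of 36ish 678 r 20.4
```

```bash
cat >> h.py <<'E'
def rimfit(im,px):
    up=cv2.resize(cv2.cvtColor(im,cv2.COLOR_RGB2GRAY),None,fx=4,fy=4,interpolation=cv2.INTER_CUBIC); ed=cv2.Canny(up,30,80)
    ys,xs=np.nonzero(ed); E=plane("top",np.c_[(xs+.5)/4-.5,(ys+.5)/4-.5],.012)[:,:2]; c=plane("top",[px],.012)[0,:2]
    for t in(.012,.008,.005,.004,.004):
        d=np.hypot(*(E-c).T); P=E[abs(d-.065)<t]; c=least_squares(lambda q:np.hypot(*(P-q).T)-.065,c,loss="soft_l1",f_scale=.001).x
    b=np.arctan2(*(P-c).T[::-1]); print("rim",c.round(4),"cov",len(np.unique((b*18/np.pi).astype(int))),len(P)); return c
def grasp(c,al):
    a=np.radians(al); return (c[0]+.0605*np.cos(a),c[1]+.0605*np.sin(a)),al-90
S=np.array([.6175,.030]); YAW=4.9
def hang(xc):
    a=np.radians(YAW); return S+(xc-.0605)*np.array([np.cos(a),np.sin(a)])
E
python3 - <<'E'
from h import *
im=cv2.imread("pics/top0.png")[:,:,::-1].copy()
for px in((326,184),(380,193),(386,239),(335,249)):
    c=rimfit(im,px)
    al=180+np.degrees(np.arctan2(c[1],c[0])); g,psi=grasp(c,al); print("  al %.0f"%al,np.round(g,4),"psi %.0f"%psi)
    if px[0]==326: legs((*g,.09,psi),(*g,.004,psi),(*g,.335,psi),(*hang(-.06),.335,94.9),(*hang(-.045),.335,94.9),(*hang(-.045),.268,94.9))
E
```

```text
rim [ 0.6179 -0.2062] cov 22 335
  al 162 [ 0.5606 -0.187 ] psi 72
t 12.7 at [ 0.498  -0.2454  0.1234] 89.4 F [ 0.5 -4.7  1. ] w 0.0001
  -> (np.float64(0.5605553673550189), np.float64(-0.18704173280318018), 0.09, np.float64(71.54757979239258)) shift [0.059 0.062 0.033] spin 0.312 rows 3
  -> (np.float64(0.5605553673550189), np.float64(-0.18704173280318018), 0.004, np.float64(71.54757979239258)) shift [0.    0.    0.086] spin -0.000 rows 3
  -> (np.float64(0.5605553673550189), np.float64(-0.18704173280318018), 0.335, np.float64(71.54757979239258)) shift [ 0.     0.    -0.331] spin -0.000 rows 8
  -> (np.float64(0.49744039180899585), np.float64(0.019707260761947218), 0.335, 94.9) shift [ 0.176 -0.125 -0.   ] spin -0.408 rows 6
  -> (np.float64(0.5123855712518595), np.float64(0.020988514609007733), 0.335, 94.9) shift [-0.     0.015 -0.   ] spin -0.000 rows 1
  -> (np.float64(0.5123855712518595), np.float64(0.020988514609007733), 0.268, 94.9) shift [0.    0.    0.067] spin -0.000 rows 2
rim [ 0.588  -0.3943] cov 29 562
  al 146 [ 0.5377 -0.3606] psi 56
rim [ 0.436  -0.3991] cov 35 770
  al 138 [ 0.3913 -0.3582] psi 48
rim [ 0.4068 -0.2327] cov 35 666
  al 150 [ 0.3543 -0.2027] psi 60
```

Request:
play_rows(targets="-0.2 0.02 0.02 0.01 0.1;-0.2 0.04 0.042 0.02 0.2;-0.2 0.059 0.062 0.033 0.312;-0.2 0.059 0.062 0.033 0.312;-0.2 0.059 0.062 0.06 0.312;-0.2 0.059 0.062 0.09 0.312;-0.2 0.059 0.062 0.119 0.312;-0.2 0.059 0.062 0.119 0.312", squeeze=100)

```text
clock: 13.33
tcp_pos: [0.5593, -0.1763, -0.0016]
orientation: [-2.538, -1.848, 0.0]
contact_force: [-0.5, 0.6, 0.3]
grip_width: 0.0515
gripper_force: 0.0
```

Request:
play_rows(targets="1 0 0 0 0;1 0 0 0 0;1 0 0 0 0;1 0 0 0 0;1 0 0 0 0;1 0 0 0 0")

```text
clock: 13.83
tcp_pos: [0.5593, -0.178, 0.002]
orientation: [2.543, 1.844, 0.001]
contact_force: [-0.7, 1.7, 4.3]
grip_width: 0.0061
gripper_force: 101.8
```

```bash
python3 - <<'E'
from h import *
legs((.5606,-.187,.335,71.5),(*hang(-.075),.335,94.9))
cv2.imwrite("pics/s1.png",r.grab_frame("scene")[120:400,150:520,::-1])
E
```

```text
t 13.8 at [ 0.5593 -0.178   0.002 ] 71.9 F [-0.7  1.7  4.3] w 0.0061
  -> (0.5606, -0.187, 0.335, 71.5) shift [-0.008  0.004 -0.333] spin 0.007 rows 8
  -> (np.float64(0.48249521236613224), np.float64(0.018426006914886706), 0.335, 94.9) shift [ 0.17  -0.139 -0.   ] spin -0.408 rows 6
```

View pics/s1.png

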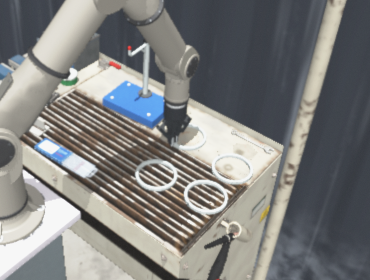

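Request:
play_rows(targets="1 0 0 -0.02 0;1 0 0 -0.05 0;1 0 0 -0.09 0;1 0 0 -0.13 0;1 0 0 -0.17 0;1 0 0 -0.21 0;1 0 0 -0.25 0;1 0 0 -0.29 0")

```text
clock: 14.55
tcp_pos: [0.5577, -0.1784, 0.2927]
orientation: [-2.543, -1.843, 0.002]
contact_force: [1.5, -0.4, -1.8]
grip_width: 0.0066
gripper_force: 101.8
```

Request:
play_rows(targets="1 0 0 -0.02 0;1 0 0 -0.043 0;1 0 0 -0.043 0;1 0 0 -0.043 0")

```text
clock: 14.88
tcp_pos: [0.5589, -0.1786, 0.3346]
orientation: [2.543, 1.843, 0.0]
contact_force: [0.2, 0.3, -1.3]
grip_width: 0.0061
gripper_force: 101.8
```

```bash
python3 - <<'E'
from h import *
legs((*hang(-.075),.335,94.9),(*hang(-.045),.335,94.9),(*hang(-.045),.27,94.9))
im=r.grab_frame("scene"); cv2.imwrite("pics/s2.png",cv2.resize(im[100:300,200:440],None,fx=3,fy=3,interpolation=2)[:,:,::-1])
E
```

```text
t 14.9 at [ 0.5589 -0.1786  0.3346] 71.9 F [ 0.2  0.3 -1.3] w 0.0061
  -> (np.float64(0.48249521236613224), np.float64(0.018426006914886706), 0.335, 94.9) shift [ 0.164 -0.134 -0.   ] spin -0.402 rows 6
  -> (np.float64(0.5123855712518595), np.float64(0.020988514609007733), 0.335, 94.9) shift [-0.    0.03 -0.  ] spin -0.000 rows 1
  -> (np.float64(0.5123855712518595), np.float64(0.020988514609007733), 0.27, 94.9) shift [0.    0.    0.065] spin -0.000 rows 2
```

View pics/s2.png

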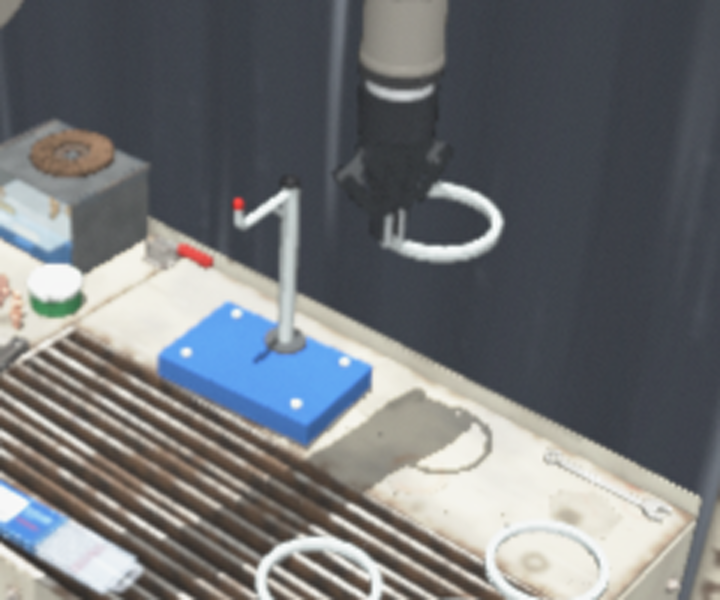

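```bash
python3 - <<'E'
from h import *
im=r.grab_frame("scene")
m=cv2.inRange(hsv(im),(0,0,130),(180,60,255)); m[:,:325]=0; m[190:]=0; m[:,375:]=0; m[:155]=0
ys,xs=np.nonzero(m); print(len(xs),xs.min(),xs.max(),ys.min(),ys.max())
P=plane("scene",np.c_[xs,ys],.337)[:,:2]
q=least_squares(lambda q:np.hypot(*(P-q).T)-.0605,P.mean(0),loss="soft_l1",f_scale=.004).x
p,psi,o=state(); a=np.radians(psi); d=q-p[:2]
print(q,"tool x,y offset of ring centre",d@[np.cos(a),np.sin(a)],d@[np.sin(a),-np.cos(a)], np.abs(np.hypot(*(P-q).T)-.0605).mean())
E
```

```text
359 327 367 162 187
[ 0.62096824 -0.1919776 ] tool x,y offset of ring centre 0.006788714746049202 0.06419276669571862 0.006407292805093146
```

Request:
play_rows(targets="1 0.027 -0.022 0 -0.07;1 0.054 -0.045 0 -0.14;1 0.081 -0.067 0 -0.2;1 0.108 -0.089 0 -0.27;1 0.135 -0.112 0 -0.34;1 0.16 -0.134 0 -0.402;1 0.16 -0.134 0 -0.402;1 0.16 -0.134 0 -0.402")

```text
clock: 15.65
tcp_pos: [0.4799, 0.0169, 0.3329]
orientation: [-2.118, -2.318, 0.003]
contact_force: [0.1, -1.5, -1.4]
grip_width: 0.0062
gripper_force: 101.9
```

Request:
play_rows(targets="1 0 0.015 0 0;1 0 0.03 0 0;1 0 0.03 0 0;1 0 0.03 0 0")

```text
clock: 15.98
tcp_pos: [0.5111, 0.0166, 0.3328]
orientation: [-2.124, -2.311, 0.003]
contact_force: [0.2, -0.9, -1.8]
grip_width: 0.0062
gripper_force: 101.9
```

```bash
python3 - <<'E'
from h import *
legs((*hang(-.045),.27,94.9))
im=r.grab_frame("scene"); im2=r.grab_frame("top")
cv2.imwrite("pics/s3.png",np.hstack([cv2.resize(im[120:240,220:340],None,fx=3.3,fy=3.3,interpolation=2),cv2.resize(im2[110:230,190:310],None,fx=3.3,fy=3.3,interpolation=2)])[:,:,::-1])
E
```

```text
t 16.0 at [0.5111 0.0166 0.3328] 94.8 F [ 0.2 -0.9 -1.8] w 0.0062
  -> (np.float64(0.5123855712518595), np.float64(0.020988514609007733), 0.27, 94.9) shift [0.004 0.002 0.063] spin -0.001 rows 2
```

View pics/s3.png

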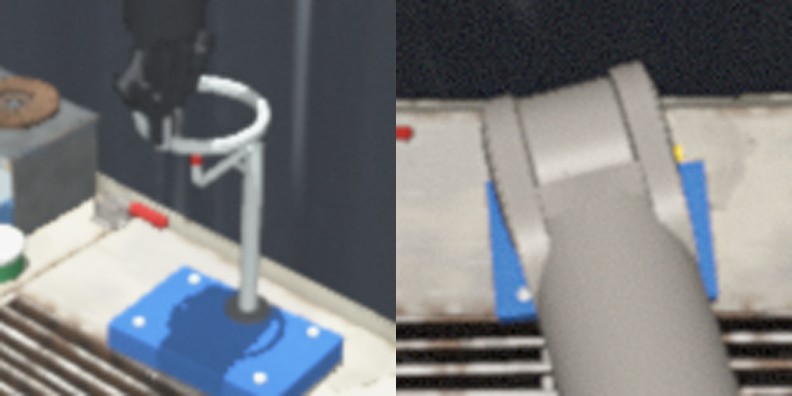

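```bash
cat >> h.py <<'E'
def sw(x,y,z):
    a=np.radians(YAW); return [S[0]+x*np.cos(a)-y*np.sin(a),S[1]+x*np.sin(a)+y*np.cos(a),z]
E
python3 - <<'E'
from h import *
im=r.grab_frame("scene"); h=hsv(im)
m=cv2.inRange(h,(0,150,80),(8,255,255))|cv2.inRange(h,(172,150,80),(180,255,255)); ys,xs=np.nonzero(m[150:185,265:300]); print("red",xs.mean()+265,ys.mean()+150,"pred tip top/mid",pix("scene",[sw(-.058,0,.292),sw(-.058,0,.285)]))
p,psi,o=state()
for k in range(0,360,60):
    t=np.radians(k); print(k,(( pix("scene",[[p[0]+.0605+.0605*np.cos(t),p[1]+.008+.0605*np.sin(t),p[2]+.002]])[0]-[220,120])*3.3).round())
E
```

```text
red 274.5 173.5 pred tip top/mid [[278.36342466 168.48802656]
 [278.33960347 170.33254115]]
0 [241.  94.]
60 [181.  87.]
120 [140. 110.]
180 [158. 141.]
240 [221. 148.]
300 [263. 124.]
```

Request:
play_rows(targets="1 0 0 0.02 0;1 0 0 0.04 0;1 0 0 0.055 0;1 0 0 0.063 0;1 0 0 0.065 0;1 0 0 0.065 0")

```text
clock: 16.63
tcp_pos: [0.511, 0.0177, 0.2692]
orientation: [-2.124, -2.314, 0.001]
contact_force: [-0.3, 0.0, -1.5]
grip_width: 0.0065
gripper_force: 101.9
```

```bash
python3 - <<'E'
from h import *
legs()
im=r.grab_frame("scene")
cv2.imwrite("pics/s4.png",cv2.resize(im[120:240,220:340],None,fx=4,fy=4,interpolation=2)[:,:,::-1])
E
```

```text
t 16.6 at [0.511  0.0177 0.2692] 94.9 F [-0.3  0.  -1.5] w 0.0065
```

View pics/s4.png

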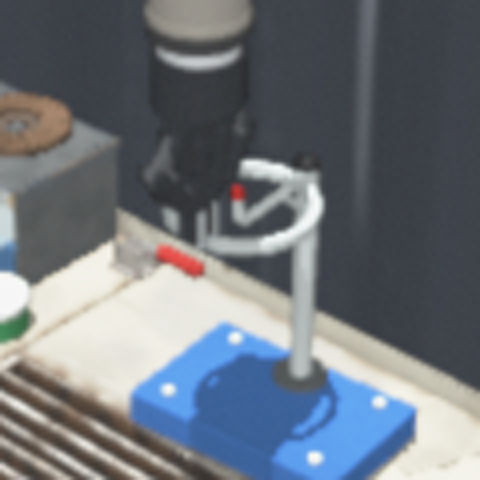

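Request:
play_rows(targets="1 0 0 0.003 0;1 0 0 0.005 0;0.48 0 0 0.005 0;0.48 0 0 0.005 0;0.48 0 0 0.005 0;0.48 0 0 0.005 0;0.48 0 0 0.005 0")

```text
clock: 17.27
tcp_pos: [0.5115, 0.0179, 0.2646]
orientation: [2.124, 2.315, 0.001]
contact_force: [0.2, 0.4, 0.4]
grip_width: 0.0221
gripper_force: 0.0
```

```bash
python3 - <<'E'
from h import *
legs()
im=r.grab_frame("scene")
cv2.imwrite("pics/s5.png",cv2.resize(im[120:240,220:340],None,fx=4,fy=4,interpolation=2)[:,:,::-1])
E
```

```text
t 17.3 at [0.5115 0.0179 0.2646] 94.9 F [0.2 0.4 0.4] w 0.0221
```

View pics/s5.png

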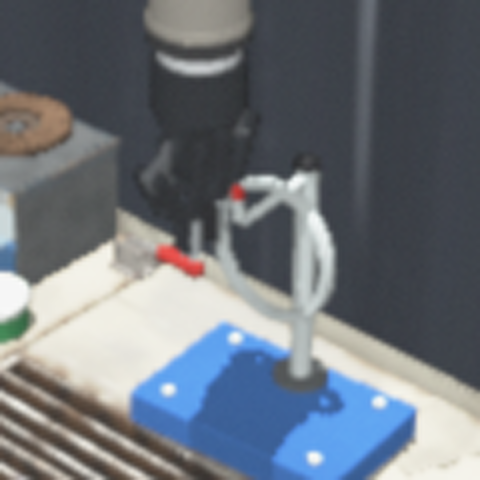

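Request:
play_rows(targets="0.48 0 0 -0.03 0;0.48 0 0 -0.06 0;0.48 0 -0.02 -0.08 0;0.48 0 -0.04 -0.08 0;0.48 0 -0.05 -0.08 0;0.48 0 -0.05 -0.08 0")

```text
clock: 17.82
tcp_pos: [0.4598, 0.0132, 0.3443]
orientation: [2.124, 2.314, -0.002]
contact_force: [0.0, 1.2, -0.1]
grip_width: 0.0224
gripper_force: 0.0
```

```bash
python3 - <<'E'
from h import *
im=r.grab_frame("scene"); im2=r.grab_frame("top"); rims(im2)
c=rimfit(im2,(335,249)); c=rimfit(im2,(386,239)); rimfit(im2,(380,193))
g,psi=grasp(c,138); print(g,psi); legs((*g,.12,psi),(*g,.004,psi))
cv2.imwrite("pics/s6.png",np.hstack([cv2.resize(im[120:240,220:340],None,fx=3.3,fy=3.3,interpolation=2),cv2.resize(im2[140:280,270:410],(396,396),interpolation=2)])[:,:,::-1])
E
```

```text
rim [ 0.4072 -0.2324] px (334, 248) cov 35 of 36ish 727 r 20.9
rim [ 0.4361 -0.3991] px (385, 239) cov 35 of 36ish 781 r 19.8
rim [ 0.5881 -0.3937] px (381, 192) cov 20 of 36ish 405 r 20.0
rim [ 0.407  -0.2326] cov 35 732
rim [ 0.436  -0.3991] cov 35 760
rim [ 0.586  -0.3943] cov 33 613
(np.float64(0.3910789033888631), np.float64(-0.35858530237939423)) 48
t 17.9 at [0.4614 0.0132 0.3439] 94.9 F [ 0.5  0.2 -0.1] w 0.0222
  -> (np.float64(0.3910789033888631), np.float64(-0.35858530237939423), 0.12, 48) shift [-0.364 -0.102  0.224] spin 0.819 rows 11
  -> (np.float64(0.3910789033888631), np.float64(-0.35858530237939423), 0.004, 48) shift [0.    0.    0.116] spin -0.000 rows 3
```

View pics/s6.png

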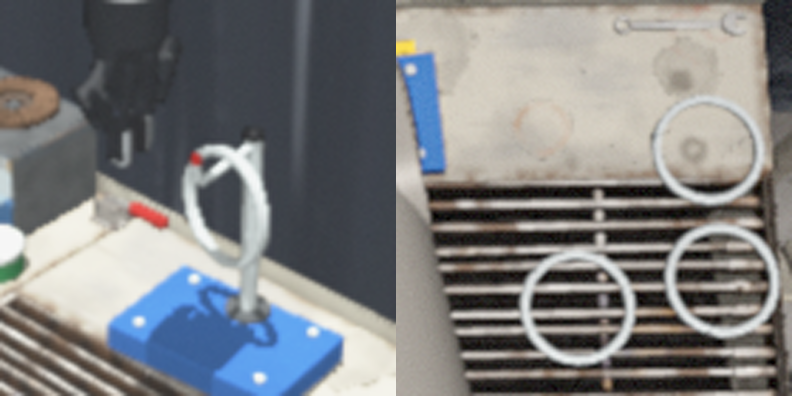

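Request:
play_rows(targets="-0.2 -0.035 -0.01 0 0.08;-0.2 -0.07 -0.02 0 0.16;-0.2 -0.105 -0.03 0.02 0.24;-0.2 -0.14 -0.04 0.04 0.32;-0.2 -0.175 -0.049 0.06 0.4;-0.2 -0.21 -0.059 0.08 0.48;-0.2 -0.24 -0.069 0.1 0.56;-0.2 -0.27 -0.08 0.12 0.64")

```text
clock: 18.58
tcp_pos: [0.4048, -0.2642, 0.2224]
orientation: [-2.747, -1.523, 0.001]
contact_force: [0.7, 0.1, -0.1]
grip_width: 0.0515
gripper_force: 0.0
```

Request:
play_rows(targets="-0.2 0 0 0 0;-0.2 0 0 0 0")

```text
clock: 18.75
tcp_pos: [0.4037, -0.2637, 0.222]
orientation: [-2.743, -1.523, 0.003]
contact_force: [1.0, 0.3, 0.3]
grip_width: 0.0515
gripper_force: 0.0
```

```bash
python3 - <<'E'
from h import *
legs((.391,-.3586,.12,48),(.391,-.3586,.004,48))
E
```

```text
t 18.8 at [ 0.4037 -0.2637  0.222 ] 58.1 F [1.  0.3 0.3] w 0.0515
  -> (0.391, -0.3586, 0.12, 48) shift [-0.087  0.039  0.102] spin 0.176 rows 4
  -> (0.391, -0.3586, 0.004, 48) shift [0.    0.    0.116] spin -0.000 rows 3
```

Request:
play_rows(targets="-0.2 -0.03 0.013 0.02 0.06;-0.2 -0.06 0.026 0.05 0.12;-0.2 -0.087 0.039 0.08 0.176;-0.2 -0.087 0.039 0.11 0.176;-0.2 -0.087 0.039 0.15 0.176;-0.2 -0.087 0.039 0.19 0.176;-0.2 -0.087 0.039 0.217 0.176;-0.2 -0.087 0.039 0.217 0.176")

```text
clock: 19.42
tcp_pos: [0.3908, -0.3532, 0.0024]
orientation: [-2.858, -1.283, 0.005]
contact_force: [0.0, 0.9, 0.9]
grip_width: 0.0511
gripper_force: 0.0
```

Request:
play_rows(targets="1 0 0 0 0;1 0 0 0 0;1 0 0 0 0;1 0 0 0 0;1 0 0 0 0;1 0 0 0 0")

```text
clock: 19.92
tcp_pos: [0.3939, -0.3578, 0.0091]
orientation: [2.865, 1.281, 0.003]
contact_force: [0.2, 0.1, 8.2]
grip_width: 0.003
gripper_force: 98.3
```

Request:
play_rows(targets="1 0 0 -0.02 0;1 0 0 -0.05 0;1 0 0 -0.09 0;1 0 0 -0.13 0;1 0 0 -0.17 0;1 0 0 -0.21 0;1 0 0 -0.25 0;1 0 0 -0.29 0")

```text
clock: 20.58
tcp_pos: [0.3914, -0.3562, 0.2997]
orientation: [2.868, 1.282, -0.0]
contact_force: [0.3, -0.9, -2.1]
grip_width: 0.003
gripper_force: 97.5
```

Request:
play_rows(targets="1 0 0 -0.02 0;1 0 0 -0.04 0;1 0 0 -0.04 0;1 0 0 -0.04 0")

```text
clock: 20.92
tcp_pos: [0.3922, -0.3568, 0.338]
orientation: [2.867, 1.281, 0.001]
contact_force: [0.5, -0.1, -1.2]
grip_width: 0.0031
gripper_force: 97.5
```

```bash
cat >> h.py <<'E'
def hookrims(im):
    """white pixels of scene in the plane stand y=... : horizontal stats along hook"""
def heldring():
    im=r.grab_frame("scene"); p,psi,o=state(); a=np.radians(psi); ex=np.array([np.cos(a),np.sin(a)]); ey=np.array([np.sin(a),-np.cos(a)])
    c0=p[:2]+.0605*ey; m=cv2.inRange(hsv(im),(0,0,120),(180,70,255)); ys,xs=np.nonzero(m); P=plane("scene",np.c_[xs,ys],p[2]+.002)[:,:2]
    P=P[(abs(np.hypot(*(P-c0).T)-.0605)<.022)&((P-p[:2])@ey>.02)]; q=c0
    for t in(.02,.014,.01):
        Q=P[abs(np.hypot(*(P-q).T)-.0605)<t]; q=least_squares(lambda q:np.hypot(*(Q-q).T)-.0605,q,loss="soft_l1",f_scale=.003).x
    print("held ring offset tool x %.4f y %.4f"%((q-p[:2])@ex,(q-p[:2])@ey),len(Q)); cv2.imwrite("pics/held.png",im[:,:,::-1])
E
python3 - <<'E'
from h import *
heldring()
legs((.46,-.16,.335,75),(*hang(-.09),.335,94.9),(*hang(-.06),.335,94.9),(*hang(-.06),.265,94.9))
E
```

```text
held ring offset tool x -0.0048 y 0.0555 394
t 21.0 at [ 0.3917 -0.3564  0.3366] 48.2 F [-0.1 -0.6 -2. ] w 0.0032
  -> (0.46, -0.16, 0.335, 75) shift [ 0.192 -0.08   0.002] spin -0.468 rows 5
  -> (np.float64(0.46755003292326863), np.float64(0.017144753067826195), 0.335, 94.9) shift [ 0.173 -0.039 -0.   ] spin -0.347 rows 5
  -> (np.float64(0.49744039180899585), np.float64(0.019707260761947218), 0.335, 94.9) shift [-0.    0.03 -0.  ] spin -0.000 rows 1
  -> (np.float64(0.49744039180899585), np.float64(0.019707260761947218), 0.265, 94.9) shift [0.   0.   0.07] spin -0.000 rows 2
```

```bash
python3 - <<'E'
from h import *
im=r.grab_frame("scene")
cv2.imwrite("pics/s7.png",np.hstack([cv2.resize(im[120:240,220:340],None,fx=3.3,fy=3.3,interpolation=2),cv2.resize(im[140:260,310:430],None,fx=3.3,fy=3.3,interpolation=2)])[:,:,::-1])
E
```

```text
(no output)
```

View pics/s7.png

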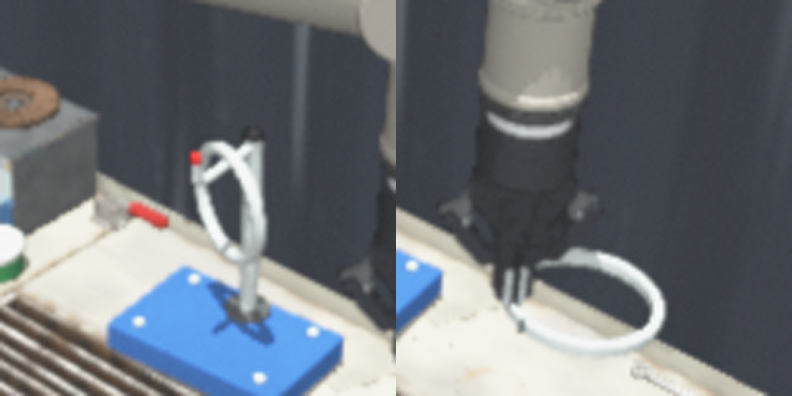

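```bash
python3 - <<'E'
from h import *
for x in (-.04,-.03,-.02,-.01,0,.01,.02): print(x,((pix("scene",[sw(x,0,.269),sw(x,0,.140),sw(x,.065,.204),sw(x,-.065,.204)])-[220,120])*3.3).round().tolist())
E
```

```text
-0.04 [[203.0, 172.0], [201.0, 278.0], [152.0, 205.0], [255.0, 249.0]]
-0.03 [[209.0, 168.0], [207.0, 273.0], [158.0, 201.0], [261.0, 244.0]]
-0.02 [[215.0, 164.0], [213.0, 269.0], [163.0, 196.0], [266.0, 240.0]]
-0.01 [[221.0, 159.0], [219.0, 265.0], [169.0, 192.0], [272.0, 236.0]]
0 [[227.0, 155.0], [224.0, 260.0], [175.0, 188.0], [278.0, 231.0]]
0.01 [[233.0, 151.0], [230.0, 256.0], [181.0, 184.0], [283.0, 227.0]]
0.02 [[239.0, 147.0], [235.0, 252.0], [187.0, 180.0], [289.0, 222.0]]
```

Request:
play_rows(targets="1 0.035 -0.014 0 -0.085;1 0.07 -0.028 0 -0.17;1 0.105 -0.043 0 -0.255;1 0.14 -0.057 0 -0.34;1 0.17 -0.07 0 -0.41;1 0.192 -0.08 0 -0.468;1 0.192 -0.08 0 -0.468;1 0.192 -0.08 0 -0.468")

```text
clock: 21.68
tcp_pos: [0.4603, -0.1588, 0.3358]
orientation: [-2.488, -1.915, 0.002]
contact_force: [-1.0, 0.1, -1.8]
grip_width: 0.003
gripper_force: 97.6
```

Request:
play_rows(targets="1 0.035 -0.008 0 -0.07;1 0.07 -0.016 0 -0.14;1 0.105 -0.024 0 -0.21;1 0.14 -0.032 0 -0.28;1 0.173 -0.039 0 -0.347;1 0.173 -0.039 0 -0.347;1 0.173 -0.039 0 -0.347")

```text
clock: 22.27
tcp_pos: [0.4674, 0.0172, 0.3364]
orientation: [-2.123, -2.315, 0.002]
contact_force: [-0.1, -1.1, -2.1]
grip_width: 0.0035
gripper_force: 97.7
```

```bash
python3 - <<'E'
from h import *
heldring()
legs((*hang(-.063),.335,94.9),(*hang(-.063),.27,94.9))
E
```

```text
held ring offset tool x -0.0010 y 0.0478 180
t 22.3 at [0.4675 0.0155 0.3364] 94.8 F [ 0.  -1.  -1.5] w 0.0031
  -> (np.float64(0.4944513559204231), np.float64(0.019451009992535115), 0.335, 94.9) shift [0.002 0.027 0.001] spin -0.002 rows 1
  -> (np.float64(0.4944513559204231), np.float64(0.019451009992535115), 0.27, 94.9) shift [0.    0.    0.065] spin -0.000 rows 2
```

Request:
play_rows(targets="1 0.003 0.014 0 0;1 0.003 0.027 0 0;1 0.003 0.027 0 0;1 0.003 0.027 0.02 0;1 0.003 0.027 0.04 0;1 0.003 0.027 0.055 0;1 0.003 0.027 0.055 0;1 0.003 0.027 0.055 0")

```text
clock: 22.98
tcp_pos: [0.4936, 0.0202, 0.2816]
orientation: [-2.127, -2.309, 0.004]
contact_force: [0.3, -0.4, -1.2]
grip_width: 0.0032
gripper_force: 97.6
```

```bash
python3 - <<'E'
from h import *
legs()
im=r.grab_frame("scene")
cv2.imwrite("pics/s8.png",cv2.resize(im[130:230,230:330],None,fx=5,fy=5,interpolation=2)[:,:,::-1])
E
```

```text
t 23.0 at [0.4936 0.0202 0.2816] 94.7 F [ 0.3 -0.4 -1.2] w 0.0032
```

View pics/s8.png

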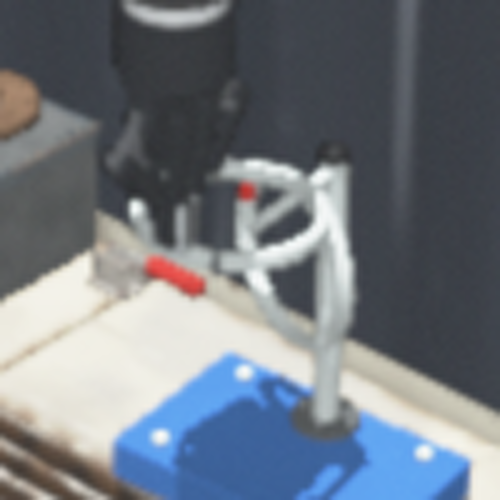

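Request:
play_rows(targets="1 0 0 0.005 0;1 0 0 0.01 0;1 0 0 0.013 0;1 0 0 0.015 0;1 0 0 0.015 0")

```text
clock: 23.45
tcp_pos: [0.4947, 0.022, 0.2671]
orientation: [2.125, 2.314, 0.0]
contact_force: [0.3, -0.7, 0.5]
grip_width: 0.0031
gripper_force: 98.5
```

Request:
play_rows(targets="0.48 0 0 0 0;0.48 0 0 0 0;0.48 0 0 0 0;0.48 0 0 0 0;0.48 0 0 0 0;0.48 0 0 0 0")

```text
clock: 23.95
tcp_pos: [0.4946, 0.0221, 0.2674]
orientation: [2.125, 2.314, 0.0]
contact_force: [0.5, 0.6, 0.1]
grip_width: 0.022
gripper_force: 0.0
```

Request:
play_rows(targets="0.48 0 0 -0.03 0;0.48 0 0 -0.06 0;0.48 0 -0.01 -0.075 0;0.48 0 -0.03 -0.075 0;0.48 0 -0.03 -0.075 0;0.48 0 -0.03 -0.075 0")

```text
clock: 24.45
tcp_pos: [0.4643, 0.0194, 0.3426]
orientation: [2.125, 2.312, -0.0]
contact_force: [0.3, -0.3, -0.3]
grip_width: 0.0221
gripper_force: 0.0
```

```bash
cat >> h.py <<'E'
def hooked(tag):
    im=r.grab_frame("scene"); cv2.imwrite(f"pics/{tag}.png",cv2.resize(im[130:230,230:330],None,fx=5,fy=5,interpolation=2)[:,:,::-1])
    m=cv2.inRange(hsv(im),(0,0,135),(180,45,255)); sub=m[145:215,265:320]
    for row in sub[::3]: print("".join("#" if v else "." for v in row))
E
python3 - <<'E'
from h import *
im2=r.grab_frame("top"); rims(im2); c=rimfit(im2,(335,249)); rimfit(im2,(380,193))
g,psi=grasp(c,90); print(g,psi); legs((*g,.12,psi),(*g,.01,psi)); hooked("k2")
E
```

```text
rim [ 0.4068 -0.2326] px (334, 248) cov 35 of 36ish 709 r 20.6
rim [ 0.5879 -0.3941] px (379, 193) cov 25 of 36ish 512 r 17.8
rim [ 0.4066 -0.2327] cov 35 706
rim [ 0.5814 -0.3904] cov 32 561
(np.float64(0.4065645689040269), np.float64(-0.1721819413225545)) 0
t 24.5 at [0.4646 0.0193 0.3423] 94.9 F [ 1.4  0.6 -0.3] w 0.0222
  -> (np.float64(0.4065645689040269), np.float64(-0.1721819413225545), 0.12, 0) shift [-0.186 -0.074  0.222] spin 1.655 rows 14
  -> (np.float64(0.4065645689040269), np.float64(-0.1721819413225545), 0.01, 0) shift [0.   0.   0.11] spin -0.000 rows 3
.......................................................
.......................................................
.......................................................
.......................................................
.......................................................
.......................................................
....................###......#####.....................
...............###################.....................
.........####...####################...................
.....######..###.#####..##############.................
..########....####...........###########...............
.###..####...................############..............
###....####..................#############.............
##...#######................##############.............
###....#######..............######.######..............
####################........#############..............
##########################..###########................
####################################...................
######################################.................
#######.......##############################...........
####.........##........###########################.....
............................###########################
........................##.######...###################
.............................##...#........############
```

```bash
python3 - <<'E'
from h import *
legs((.5,-.17,.33,75),(.5348,-.3592,.2,56),(.5348,-.3592,.008,56))
E
```

```text
t 24.6 at [0.4648 0.0194 0.3421] 94.9 F [-0.5 -0.6 -0.4] w 0.0222
  -> (0.5, -0.17, 0.33, 75) shift [-0.192  0.019  0.012] spin 0.347 rows 5
  -> (0.5348, -0.3592, 0.2, 56) shift [-0.174  0.083  0.13 ] spin 0.332 rows 6
  -> (0.5348, -0.3592, 0.008, 56) shift [0.    0.    0.192] spin -0.000 rows 5
```

Request:
play_rows(targets="-0.2 -0.038 0.004 0 0.07;-0.2 -0.076 0.008 0 0.14;-0.2 -0.114 0.012 0 0.21;-0.2 -0.152 0.016 0.006 0.28;-0.2 -0.192 0.019 0.012 0.347;-0.2 -0.192 0.019 0.012 0.347;-0.2 -0.192 0.019 0.012 0.347")

```text
clock: 25.13
tcp_pos: [0.4997, -0.1728, 0.3286]
orientation: [-2.495, -1.905, 0.002]
contact_force: [-0.7, 0.7, 0.0]
grip_width: 0.0511
gripper_force: 0.0
```

Request:
play_rows(targets="-0.2 -0.03 0.014 0.022 0.055;-0.2 -0.06 0.028 0.044 0.11;-0.2 -0.09 0.042 0.066 0.165;-0.2 -0.12 0.057 0.09 0.22;-0.2 -0.15 0.071 0.11 0.28;-0.2 -0.174 0.083 0.13 0.332;-0.2 -0.174 0.083 0.13 0.332;-0.2 -0.174 0.083 0.13 0.332")

```text
clock: 25.8
tcp_pos: [0.5347, -0.3593, 0.1981]
orientation: [-2.771, -1.472, 0.002]
contact_force: [0.6, 0.6, 0.2]
grip_width: 0.0509
gripper_force: 0.0
```

```bash
python3 - <<'E'
from h import *
legs((.5348,-.3592,.008,56))
E
```

```text
t 25.8 at [ 0.5347 -0.3593  0.1981] 56.0 F [0.6 0.6 0.2] w 0.0509
  -> (0.5348, -0.3592, 0.008, 56) shift [0.   0.   0.19] spin -0.001 rows 5
```

Request:
play_rows(targets="-0.2 0 0 0.04 0;-0.2 0 0 0.08 0;-0.2 0 0 0.12 0;-0.2 0 0 0.16 0;-0.2 0 0 0.18 0;-0.2 0 0 0.19 0;-0.2 0 0 0.19 0;-0.2 0 0 0.19 0")

```text
clock: 26.47
tcp_pos: [0.5367, -0.3588, 0.0118]
orientation: [2.772, 1.476, 0.003]
contact_force: [0.6, -0.6, 0.5]
grip_width: 0.0511
gripper_force: 0.0
```

Request:
play_rows(targets="1 0 0 0 0;1 0 0 0 0;1 0 0 0 0;1 0 0 0 0;1 0 0 0 0;1 0 0 0 0")

```text
clock: 26.97
tcp_pos: [0.5354, -0.3601, 0.011]
orientation: [2.773, 1.473, 0.001]
contact_force: [0.3, -0.3, 4.4]
grip_width: 0.0001
gripper_force: 1.7
```

Request:
play_rows(targets="1 0 0 -0.02 0;1 0 0 -0.05 0;1 0 0 -0.09 0;1 0 0 -0.13 0;1 0 0 -0.17 0;1 0 0 -0.21 0;1 0 0 -0.25 0;1 0 0 -0.29 0")

```text
clock: 27.63
tcp_pos: [0.5344, -0.3595, 0.3024]
orientation: [-2.774, -1.474, 0.0]
contact_force: [0.6, -0.3, -0.1]
grip_width: -0.0003
gripper_force: 0.0
```

Request:
play_rows(targets="1 0 0 -0.02 0;1 0 0 -0.04 0;1 0 0 -0.04 0;1 0 0 -0.04 0")

```text
clock: 27.97
tcp_pos: [0.5353, -0.3598, 0.3413]
orientation: [2.773, 1.473, 0.002]
contact_force: [-0.8, -0.4, -0.9]
grip_width: -0.0002
gripper_force: 0.0
```

```bash
python3 - <<'E'
from h import *
heldring()
legs((.49,-.17,.335,75),(*hang(-.1),.335,94.9))
hooked("k3")
E
```

```text
held ring offset tool x 0.0173 y 0.0825 14
t 28.0 at [ 0.5347 -0.3596  0.3397] 56.0 F [-1.  -0.1 -0.2] w -0.0001
  -> (0.49, -0.17, 0.335, 75) shift [ 0.132 -0.143  0.005] spin -0.332 rows 5
  -> (np.float64(0.45758657996135954), np.float64(0.01629058383645252), 0.335, 94.9) shift [ 0.172 -0.08  -0.   ] spin -0.347 rows 5
.......................................................
.......................................................
.......................................................
.......................................................
.......................................................
.......................................................
.............................#####.....................
................###################....................
........#####...######################.................
.....###################################...............
...#######....####...........#######.#####.............
.####.###....................########..####............
####..####...................##########.###............
.##########.................######..###.####...........
.####.########..............######..###.###............
####################........#####..#######.............
##########################..############...............
####################################...................
######################################.................
########........############################...........
####.........##........###########################.....
............................###########################
........................#..######...###################
.............................###.###......#############
```

```bash
python3 - <<'E'
from h import *
im=r.grab_frame("scene"); im2=r.grab_frame("top")
cv2.imwrite("pics/s9.png",np.hstack([cv2.resize(im[200:340,300:440],(396,396),interpolation=2),cv2.resize(im2[140:280,270:410],(396,396),interpolation=2)])[:,:,::-1])
for c in((.588,-.394),(.5815,-.389)): print([((pix("scene",[[c[0]+.065*np.cos(t),c[1]+.065*np.sin(t),.012]])[0]-[300,200])*396/140).round().tolist() for t in np.radians(range(0,360,90))])
E
```

```text
[[265.0, 220.0], [185.0, 223.0], [201.0, 282.0], [284.0, 279.0]]
[[258.0, 221.0], [178.0, 224.0], [194.0, 283.0], [277.0, 280.0]]
```

View pics/s9.png

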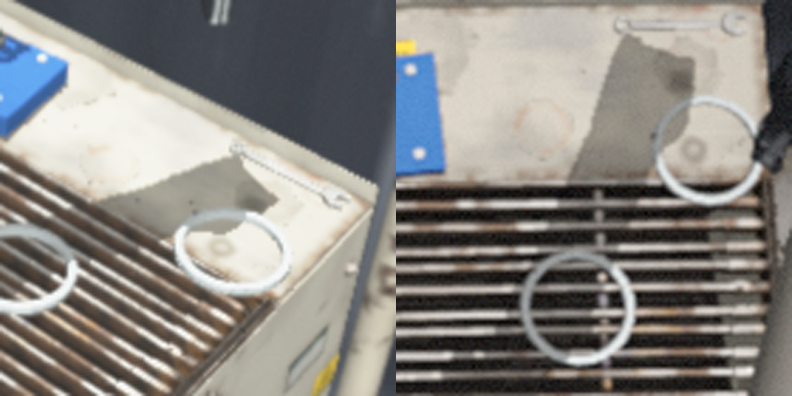

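Request:
play_rows(targets="-0.2 0 0.002 0.041 0;-0.2 0 0.002 0.082 0;-0.2 0 0.002 0.123 0;-0.2 0 0.002 0.164 0;-0.2 0 0.002 0.205 0;-0.2 0 0.002 0.245 0;-0.2 0 0.002 0.285 0;-0.2 0 0.002 0.315 0")

```text
clock: 28.83
tcp_pos: [0.5343, -0.3595, 0.0208]
orientation: [-2.77, -1.472, 0.004]
contact_force: [-0.3, -0.2, 0.9]
grip_width: 0.0511
gripper_force: 0.0
```

Request:
play_rows(targets="-0.2 0 0 0.012 0;-0.2 0 0 0.021 0;-0.2 0 0 0.022 0;-0.2 0 0 0.022 0")

```text
clock: 29.17
tcp_pos: [0.5374, -0.3612, 0.0042]
orientation: [2.773, 1.473, 0.001]
contact_force: [-0.6, 0.0, 0.6]
grip_width: 0.0516
gripper_force: 0.0
```

Request:
play_rows(targets="1 0 0 0 0;1 0 0 0 0;1 0 0 0 0;1 0 0 0 0;1 0 0 0 0;1 0 0 0 0")

```text
clock: 29.67
tcp_pos: [0.5376, -0.3614, 0.0048]
orientation: [2.773, 1.472, 0.002]
contact_force: [-0.5, 0.2, 6.3]
grip_width: 0.0055
gripper_force: 95.2
```

Gripped; lift and check.

Request:
play_rows(targets="1 0 0 -0.02 0;1 0 0 -0.05 0;1 0 0 -0.09 0;1 0 0 -0.13 0;1 0 0 -0.17 0;1 0 0 -0.21 0;1 0 0 -0.25 0;1 0 0 -0.29 0")

```text
clock: 30.33
tcp_pos: [0.5358, -0.3605, 0.2953]
orientation: [-2.774, -1.474, 0.001]
contact_force: [0.1, -0.8, -1.5]
grip_width: 0.0055
gripper_force: 95.2
```

Request:
play_rows(targets="1 0 0 -0.02 0;1 0 0 -0.04 0;1 0 0 -0.042 0;1 0 0 -0.042 0")

```text
clock: 30.67
tcp_pos: [0.5368, -0.3609, 0.3361]
orientation: [2.773, 1.473, 0.001]
contact_force: [-0.9, -0.5, -1.9]
grip_width: 0.0055
gripper_force: 95.1
```

```bash
python3 - <<'E'
from h import *
heldring()
legs((.49,-.17,.335,75),(*hang(-.105),.335,94.9),(*hang(-.08),.335,94.9))
im=r.grab_frame("scene")
# tip of red and hung rims: dense print
m=cv2.inRange(hsv(im),(0,0,135),(180,60,255))
sub=cv2.resize(im,None,fx=1,fy=1)[158:185,270:306]
g=cv2.cvtColor(sub,cv2.COLOR_RGB2GRAY)
for i,row in enumerate(g): print(158+i," ".join("%3d"%v for v in row))
for x in (-.05,-.04,-.03,-.02,-.01,0,.01,.02): print(x,pix("scene",[sw(x,0,.269)]).round(1).tolist())
E
```

```text
held ring offset tool x 0.0068 y 0.0630 303
t 30.7 at [ 0.5361 -0.3606  0.3343] 56.0 F [ 0.  -0.4 -2.1] w 0.0057
  -> (0.49, -0.17, 0.335, 75) shift [ 0.132 -0.145 -0.001] spin -0.332 rows 5
  -> (np.float64(0.452604853480405), np.float64(0.015863499220765687), 0.335, 94.9) shift [ 0.17  -0.084 -0.   ] spin -0.347 rows 5
  -> (np.float64(0.4775134858851777), np.float64(0.017998922299199867), 0.335, 94.9) shift [-0.     0.025 -0.   ] spin -0.000 rows 1
158  64  63  63  66  69  70  67  66  64  65  64  65  64  66  66  67  69  71  69  69  69  68  70  67  60  62  65  66  65  66  68  68  66  68  66  66
159  66  65  64  66  69  71  67  65  65  64  65  66  66  67  68  69  69  68  70  70  69  69  69  61  54  60  72  71  65  62  66  68  68  68  66  67
160  65  64  65  66  71  72  67  66  64  64  63  65  64  67  67  67  70  68  69  69  68  67  67  55  54  65  79  76  65  59  64  68  68  66  67  69
161  66  65  65  66  70  71  68  65  65  63  62  64  64  66  68  69  69  72  68  68  69  69  68  54  58  63  71  68  62  57  63  68  68  68  68  68
162  64  66  65  68  71  72  69  66  64  64  62  65 
[... 2829 characters left out ...]
74  71  70  69  71  70  74 114 163 199 207 198 174 162 200 218 199 133 101 184
182  98 140 201 211 183 125  76  67  64  63  64  65  65  65  68  72  73  71  69  70  68  69  77 128 168 200 207 197 161 125 186 216 206 143  99 183
183 176 154 195 217 202 140  83  68  65  63  65  65  65  66  67  73  72  72  68  68  69  68  80 136 172 200 209 195 152 111 162 207 210 151 100 165
184 201 190 208 218 210 157  97  71  65  63  64  65  65  66  67  73  74  71  70  69  70  69  82 138 172 198 205 195 150 102 121 192 210 160 107 166
-0.05 [[279.8, 173.5]]
-0.04 [[281.6, 172.2]]
-0.03 [[283.4, 170.9]]
-0.02 [[285.2, 169.6]]
-0.01 [[287.0, 168.3]]
0 [[288.8, 167.1]]
0.01 [[290.5, 165.8]]
0.02 [[292.3, 164.6]]
```

Request:
play_rows(targets="1 0.026 -0.029 0 -0.066;1 0.053 -0.058 0 -0.13;1 0.08 -0.087 0 -0.2;1 0.106 -0.116 0 -0.266;1 0.132 -0.145 0 -0.332;1 0.132 -0.145 0 -0.332;1 0.132 -0.145 0 -0.332")

```text
clock: 31.35
tcp_pos: [0.4893, -0.1677, 0.3339]
orientation: [-2.487, -1.917, 0.003]
contact_force: [0.3, -1.4, -0.7]
grip_width: 0.0061
gripper_force: 95.3
```

Request:
play_rows(targets="1 0.033 -0.017 0 -0.07;1 0.066 -0.034 0 -0.14;1 0.1 -0.05 0 -0.21;1 0.133 -0.067 0 -0.28;1 0.166 -0.084 0 -0.347;1 0.166 -0.084 0 -0.347;1 0.166 -0.084 0 -0.347")

```text
clock: 31.93
tcp_pos: [0.4518, 0.0127, 0.3344]
orientation: [-2.122, -2.316, 0.002]
contact_force: [0.5, -1.7, -2.4]
grip_width: 0.0058
gripper_force: 95.3
```

```bash
python3 - <<'E'
from h import *
heldring()
legs((*hang(-.08),.335,94.9),(*hang(-.08),.266,94.9))
E
```

```text
held ring offset tool x 0.0026 y 0.0624 196
t 32.0 at [0.4521 0.0109 0.3344] 94.8 F [-0.3 -0.9 -1.2] w 0.0055
  -> (np.float64(0.4775134858851777), np.float64(0.017998922299199867), 0.335, 94.9) shift [ 0.005  0.026 -0.001] spin -0.002 rows 1
  -> (np.float64(0.4775134858851777), np.float64(0.017998922299199867), 0.266, 94.9) shift [0.    0.    0.069] spin -0.000 rows 2
```

Request:
play_rows(targets="1 0.002 0.013 0 0;1 0.002 0.026 0 0;1 0.002 0.026 0 0;1 0.002 0.026 0.02 0;1 0.002 0.026 0.04 0;1 0.002 0.026 0.055 0;1 0.002 0.026 0.062 0;1 0.002 0.026 0.066 0")

```text
clock: 32.65
tcp_pos: [0.4775, 0.0143, 0.2681]
orientation: [-2.127, -2.31, 0.003]
contact_force: [-0.2, -1.2, -0.5]
grip_width: 0.0055
gripper_force: 95.9
```

Request:
play_rows(targets="1 0 0 0 0;1 0 0 0.002 0;1 0 0 0.003 0;1 0 0 0.003 0")

```text
clock: 32.98
tcp_pos: [0.4784, 0.0158, 0.2669]
orientation: [2.125, 2.312, 0.001]
contact_force: [0.5, -0.6, 1.0]
grip_width: 0.0055
gripper_force: 96.0
```

```bash
python3 - <<'E'
from h import *
legs(); hooked("k4")
E
```

```text
t 33.0 at [0.4784 0.0158 0.2669] 94.8 F [ 0.5 -0.6  1. ] w 0.0055
.......................................................
.......................................................
.......................................................
.......................................................
.......................................................
.......................................................
.............................#####.....................
.........#####.###################.....................
.........####...#####################..................
.....######..###.#####...###############...............
...#######....####.........########..#####.............
......###.................###########..####............
......####.............###############..###............
..#########....###########..######.###..###............
#####################.......######.###..###............
####################........##############.............
##########################..############...............
####################################...................
######################################.................
########........############################...........
####.........##........###########################.....
............................###########################
........................#..######...###################
.............................###...#......#############
```

Request:
play_rows(targets="0.48 0 0 0 0;0.48 0 0 0 0;0.48 0 0 0 0;0.48 0 0 0 0;0.48 0 0 0 0;0.48 0 0 0 0")

```text
clock: 33.53
tcp_pos: [0.478, 0.0161, 0.2663]
orientation: [-2.125, -2.314, -0.0]
contact_force: [-0.2, 0.3, 0.0]
grip_width: 0.0223
gripper_force: 0.0
```

Request:
play_rows(targets="0.48 0 0 -0.03 0;0.48 0 0 -0.06 0;0.48 0 0 -0.07 0;0.48 0 -0.02 -0.07 0;0.48 0 -0.02 -0.07 0;0.48 0 -0.02 -0.07 0")

```text
clock: 34.03
tcp_pos: [0.4576, 0.0141, 0.3363]
orientation: [2.125, 2.313, -0.001]
contact_force: [0.5, 0.0, -0.3]
grip_width: 0.0221
gripper_force: 0.0
```

```bash
python3 - <<'E'
from h import *
im2=r.grab_frame("top"); rims(im2); c=rimfit(im2,(335,249))
g,psi=grasp(c,90); print(g,psi); legs((.44,-.08,.33,50),(*g,.15,psi),(*g,.003,psi)); hooked("k5"); look()
E
```

```text
rim [ 0.4069 -0.2326] px (335, 248) cov 35 of 36ish 713 r 21.2
rim [ 0.4069 -0.2326] cov 35 727
(np.float64(0.40692343995409175), np.float64(-0.17211735735097458)) 0
t 34.1 at [0.4579 0.0141 0.3362] 94.9 F [ 0.4 -0.4 -0.8] w 0.022
  -> (0.44, -0.08, 0.33, 50) shift [-0.092 -0.026  0.006] spin 0.783 rows 7
  -> (np.float64(0.40692343995409175), np.float64(-0.17211735735097458), 0.15, 0) shift [-0.092  0.034  0.18 ] spin 0.873 rows 7
  -> (np.float64(0.40692343995409175), np.float64(-0.17211735735097458), 0.003, 0) shift [0.    0.    0.147] spin -0.000 rows 4
.......................................................
.......................................................
.......................................................
.......................................................
.......................................................
.......................................................
..................##########.#####.....................
...............####################....................
........#####...#####################..................
.....###########################
[... 424 characters left out ...]
#############################..................
######################################.................
#######.####################################...........
####...................###########################.....
............................###########################
.........................########...###################
.............................##...........#############Traceback (most recent call last):
  File "<stdin>", line 3, in <module>
  File "h.py", line 43, in look
    c,W,q=stand(im); b=cv2.boxPoints(q); b=b[np.argsort(b[:,0])]
          ~~~~~^^^^
  File "h.py", line 27, in stand
    c=max(c,key=len); W=plane("top",c,.042)[:,:2]
ValueError: max() iterable argument is empty
```

Request:
play_rows(targets="-0.2 -0.013 -0.01 0 0.11;-0.2 -0.026 -0.02 0 0.22;-0.2 -0.04 -0.026 0 0.33;-0.2 -0.054 -0.026 0 0.44;-0.2 -0.068 -0.026 0 0.55;-0.2 -0.08 -0.026 0.006 0.66;-0.2 -0.092 -0.026 0.006 0.783;-0.2 -0.092 -0.026 0.006 0.783")

```text
clock: 34.85
tcp_pos: [0.44, -0.082, 0.3295]
orientation: [-2.852, -1.317, 0.002]
contact_force: [-0.1, -0.5, 0.5]
grip_width: 0.0517
gripper_force: 0.0
```

Request:
play_rows(targets="-0.2 -0.013 0.005 0.025 0.12;-0.2 -0.026 0.01 0.05 0.24;-0.2 -0.039 0.015 0.075 0.36;-0.2 -0.053 0.02 0.1 0.48;-0.2 -0.066 0.025 0.13 0.6;-0.2 -0.08 0.03 0.155 0.72;-0.2 -0.092 0.034 0.18 0.84;-0.2 -0.092 0.034 0.18 0.873")

```text
clock: 35.52
tcp_pos: [0.4032, -0.1726, 0.1459]
orientation: [-3.139, 0.007, 0.012]
contact_force: [-0.8, 0.3, -0.5]
grip_width: 0.0511
gripper_force: 0.0
```

Request:
play_rows(targets="-0.2 0 0 0 0;-0.2 0 0 0 0")

```text
clock: 35.68
tcp_pos: [0.4076, -0.1712, 0.1503]
orientation: [-3.141, -0.007, -0.0]
contact_force: [0.3, -0.6, 0.7]
grip_width: 0.0514
gripper_force: 0.0
```

```bash
python3 - <<'E'
from h import *
legs((.4069,-.1721,.002,0))
E
```

```text
t 35.7 at [ 0.4076 -0.1712  0.1503] 0.3 F [ 0.3 -0.6  0.7] w 0.0514
  -> (0.4069, -0.1721, 0.002, 0) shift [-0.001  0.001  0.148] spin 0.005 rows 4
```

Request:
play_rows(targets="-0.2 -0.001 0.001 0.04 0;-0.2 -0.001 0.001 0.08 0;-0.2 -0.001 0.001 0.115 0;-0.2 -0.001 0.001 0.135 0;-0.2 -0.001 0.001 0.146 0;-0.2 -0.001 0.001 0.148 0;-0.2 -0.001 0.001 0.148 0;-0.2 -0.001 0.001 0.148 0")

```text
clock: 36.35
tcp_pos: [0.4073, -0.1728, 0.0034]
orientation: [3.141, 0.002, 0.003]
contact_force: [0.9, 0.1, 0.2]
grip_width: 0.051
gripper_force: 0.0
```

Request:
play_rows(targets="1 0 0 0 0;1 0 0 0 0;1 0 0 0 0;1 0 0 0 0;1 0 0 0 0;1 0 0 0 0")

```text
clock: 36.85
tcp_pos: [0.4064, -0.173, 0.0031]
orientation: [3.141, -0.001, 0.002]
contact_force: [-2.1, 0.5, 9.1]
grip_width: 0.0063
gripper_force: 95.1
```

Request:
play_rows(targets="1 0 0 -0.02 0;1 0 0 -0.05 0;1 0 0 -0.09 0;1 0 0 -0.13 0;1 0 0 -0.17 0;1 0 0 -0.21 0;1 0 0 -0.25 0;1 0 0 -0.29 0")

```text
clock: 37.52
tcp_pos: [0.4049, -0.1726, 0.2944]
orientation: [3.141, -0.0, 0.0]
contact_force: [1.2, -1.2, -2.0]
grip_width: 0.0061
gripper_force: 95.1
```

Request:
play_rows(targets="1 0 0 -0.02 0;1 0 0 -0.042 0;1 0 0 -0.042 0;1 0 0 -0.042 0")

```text
clock: 37.85
tcp_pos: [0.406, -0.173, 0.335]
orientation: [3.141, -0.001, 0.003]
contact_force: [0.1, -0.5, -1.1]
grip_width: 0.0058
gripper_force: 95.0
```

```bash
python3 - <<'E'
from h import *
heldring()
legs((.445,-.09,.335,45),(*hang(-.115),.335,94.9))
im=r.grab_frame("scene")
cv2.imwrite("pics/s10.png",np.hstack([cv2.resize(im[140:220,250:330],(500,500),interpolation=2),cv2.resize(im[130:280,260:350],(300,500),interpolation=2)])[:,:,::-1])
E
```

```text
held ring offset tool x 0.0083 y 0.0583 388
t 37.9 at [ 0.4052 -0.1728  0.3337] -0.0 F [-0.6 -0.2 -1.6] w 0.0064
  -> (0.445, -0.09, 0.335, 45) shift [ 0.04  -0.083 -0.001] spin -0.786 rows 7
  -> (np.float64(0.442641400518496), np.float64(0.01500932998939201), 0.335, 94.9) shift [ 0.073 -0.076 -0.   ] spin -0.871 rows 7
```

View pics/s10.png

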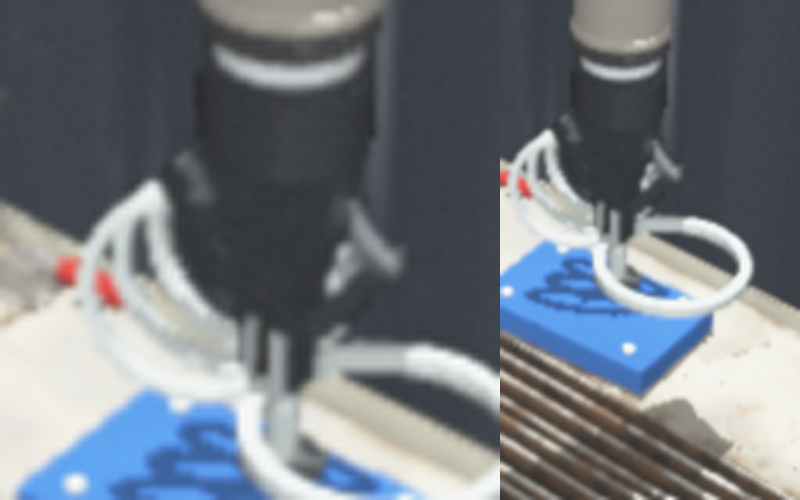

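Request:
play_rows(targets="1 0.006 -0.012 0 -0.11;1 0.012 -0.024 0 -0.22;1 0.018 -0.036 0 -0.33;1 0.024 -0.048 0 -0.44;1 0.03 -0.06 0 -0.56;1 0.035 -0.072 0 -0.67;1 0.04 -0.083 0 -0.786;1 0.04 -0.083 0 -0.786")

```text
clock: 38.62
tcp_pos: [0.4458, -0.0874, 0.3327]
orientation: [-2.895, -1.213, 0.002]
contact_force: [-0.8, 0.8, -1.4]
grip_width: 0.0063
gripper_force: 95.0
```

Request:
play_rows(targets="1 0.01 -0.011 0 -0.12;1 0.02 -0.022 0 -0.24;1 0.03 -0.033 0 -0.36;1 0.04 -0.044 0 -0.48;1 0.05 -0.055 0 -0.6;1 0.06 -0.066 0 -0.72;1 0.068 -0.076 0 -0.84;1 0.068 -0.076 0 -0.871")

```text
clock: 39.28
tcp_pos: [0.4391, 0.0138, 0.3333]
orientation: [-2.116, -2.319, 0.001]
contact_force: [0.3, -0.9, -1.5]
grip_width: 0.0062
gripper_force: 95.0
```

Request:
play_rows(targets="1 0 0 0 0;1 0 0 0 0")

```text
clock: 39.45
tcp_pos: [0.4396, 0.0109, 0.3334]
orientation: [-2.128, -2.309, 0.002]
contact_force: [0.8, -0.6, -1.5]
grip_width: 0.006
gripper_force: 95.0
```

```bash
python3 - <<'E'
from h import *
heldring()
legs((*hang(-.0955),.335,94.9),(*hang(-.0955),.266,94.9))
g=cv2.cvtColor(r.grab_frame("scene"),cv2.COLOR_RGB2GRAY)[158:190,262:306]
for i,row in enumerate(g): print(158+i," ".join("%3d"%v for v in row))
E
```

```text
held ring offset tool x 0.0023 y 0.0666 208
t 39.5 at [0.4397 0.0108 0.3335] 94.7 F [-0.3  0.4 -0.9] w 0.0058
  -> (np.float64(0.4620701337942187), np.float64(0.016674959990570674), 0.335, 94.9) shift [ 0.004  0.023 -0.001] spin -0.004 rows 1
  -> (np.float64(0.4620701337942187), np.float64(0.016674959990570674), 0.266, 94.9) shift [0.    0.    0.069] spin -0.000 rows 2
158  60  63  65  70  70  68  68  67  63  64  66  71  76  83 101 130 141 155 162 166 166 170 169 151 115  82  70  69  68  67  67  68  60  61  63  68  91  83  67  67  66  66  67  67
159  60  66  66  70  70  68  66  66  64  63  64  65  67  69  69  74  79 100 116 134 149 158 169 178 181 131  77  68  68  68  66  59  55  59  69  72  82  75  67  67  66  65  67  66
160  64  66  65  70  70  67  68  66  63  63  63  65  68  69  66  65  63  67  72  91 122 142 166 223 234 179  90  69  66  68  66  53  54  65  79  75  66  60  64  67  67  66  66  66
161  65  67  67  71  67  68  66  66  64  62  64  65  70  71  67  64  64  63  63  68  85 109 153 235 243 209 114  72  67  67  65  52  58  62  71  67  60  54  63  66  65  67  66  66
162  67
[... 4332 characters left out ...]
 127 125 154 181 207 206 194 192 199 179 179 214 231 233 204 129  75  65  66  71  72  71  67  67  68  68  79 139 171 181 188 207 216 202 139 117 186 209 185 194
187 193 184 181 168 137 114 127 166 192 209 207 190 193 191 177 188 212 217 221 181 112  72  68  72  71  71  68  67  67  66  80 141 172 182 185 194 211 208 145 121 187 208 184 193
188 167 176 184 169 132 117 116 144 176 206 214 208 203 199 192 186 188 193 210 217 179 112  76  72  72  69  67  67  67  68  80 143 172 182 183 189 209 210 150 134 194 209 185 192
189 208 195 189 169 163 185 159 178 189 196 202 216 216 206 200 195 189 188 193 211 219 174 113  82  73  70  67  68  69  68  81 144 173 182 184 191 210 210 151 152 198 205 185 190
```

Request:
play_rows(targets="1 0.003 0.01 0 0;1 0.003 0.02 0 0;1 0.003 0.02 0 0;1 0.003 0.02 0.02 0;1 0.003 0.02 0.04 0;1 0.003 0.02 0.055 0;1 0.003 0.02 0.06 0;1 0.003 0.02 0.06 0")

```text
clock: 40.22
tcp_pos: [0.4593, 0.0165, 0.2732]
orientation: [-2.122, -2.313, 0.002]
contact_force: [0.1, -0.2, -1.6]
grip_width: 0.0057
gripper_force: 95.1
```

```bash
python3 - <<'E'
from h import *
legs((*hang(-.0985),.267,94.9))
E
```

```text
t 40.2 at [0.4593 0.0165 0.2732] 94.9 F [ 0.1 -0.2 -1.6] w 0.0057
  -> (np.float64(0.45908109790564594), np.float64(0.01641870922115857), 0.267, 94.9) shift [-0.    -0.     0.006] spin 0.000 rows 1
```

Request:
play_rows(targets="1 0 0 0.003 0;1 0 0 0.006 0;1 0 0 0.007 0;1 0 0 0.007 0")

```text
clock: 40.55
tcp_pos: [0.4604, 0.0166, 0.2679]
orientation: [2.123, 2.314, 0.001]
contact_force: [-0.3, -0.9, 0.1]
grip_width: 0.0062
gripper_force: 95.3
```

Request:
play_rows(targets="1 0 0.002 0 0;1 0 0.004 0 0;1 0 0.006 0 0;1 0 0.006 0 0")

```text
clock: 40.88
tcp_pos: [0.4663, 0.0173, 0.2675]
orientation: [2.124, 2.315, 0.001]
contact_force: [0.6, 0.1, 0.1]
grip_width: 0.0063
gripper_force: 95.4
```

Request:
play_rows(targets="0.48 0 0 0 0;0.48 0 0 0 0;0.48 0 0 0 0;0.48 0 0 0 0;0.48 0 0 0 0;0.48 0 0 0 0")

```text
clock: 41.38
tcp_pos: [0.4658, 0.0171, 0.2673]
orientation: [2.124, 2.315, 0.0]
contact_force: [0.5, 1.0, -0.7]
grip_width: 0.0225
gripper_force: 0.0
```

Request:
play_rows(targets="0.48 0 0 -0.03 0;0.48 0 0 -0.06 0;0.48 0 0 -0.08 0;0.48 -0.04 -0.01 -0.08 0;0.48 -0.08 -0.02 -0.08 0;0.48 -0.12 -0.02 -0.08 0;0.48 -0.16 -0.02 -0.08 0;0.48 -0.2 -0.02 -0.08 0")

```text
clock: 42.05
tcp_pos: [0.4627, -0.1858, 0.3477]
orientation: [2.123, 2.314, -0.0]
contact_force: [1.2, 0.8, -0.2]
grip_width: 0.0223
gripper_force: 0.0
```

Request:
play_rows(targets="0.48 -0.04 0 0 0;0.48 -0.08 0 0 0;0.48 -0.12 0 0 0;0.48 -0.15 0 0 0;0.48 -0.15 0 0 0;0.48 -0.15 0 0 0;0.48 -0.15 0 0 0;0.48 -0.15 0 0 0")

```text
clock: 42.72
tcp_pos: [0.4764, -0.3317, 0.3474]
orientation: [-2.121, -2.317, -0.001]
contact_force: [0.6, 0.6, 0.7]
grip_width: 0.0223
gripper_force: 0.0
```

```bash
python3 - <<'E'
from h import *
legs()
g=cv2.cvtColor(r.grab_frame("scene"),cv2.COLOR_RGB2GRAY); cv2.imwrite("pics/end_s.png",g); t=r.grab_frame("top"); cv2.imwrite("pics/end_t.png",t[:,:,::-1])
for row in g[152:205,256:316]: print("".join(" .:-=+*#%@"[min(9,int(v)//26)] for v in row))
rims(t); look()
E
```

```text
t 42.7 at [ 0.4764 -0.3317  0.3474] 95.1 F [0.6 0.6 0.7] w 0.0223
:::::::::::::::::::::::::::::::::::::::::::::::::::::----:::
:::::::::::::::::::::::::::::::::::::::::::::::::::::----:::
:::::::::::::::::::::::::::::::::::::::::::::::::::::----:::
:::::::::::::::::::::::::::::::::::::::::::::::::::::----:::
:::::::::::::::::::::::::::::::::::::::::::::::::::::----:::
:::::::::::::::::::::::::::::::::::::::::::::::::::::---::::
:::::::::::::::::::::::::::::::::::::::::::::::::::::---::::
::::::::::::::::::::::::::::::::::::::::::::::::::::----::::
::::::::::::::::::::::::::::::::::::::::-:::::::::::----::::
:::::::::::::::::::::::::::::::::::::::::::::::::::::---::::
::::::::::::::::::::::::::::--=====--:---:-::::::::::---::::
:::::::::::::::::::::::::--=*%%%%%%%+=***++=:::::::::---::::
:::::::::::::::::::::::-=*%%%@@@@@@@@%@@%#*=-::::::::---::::
::::::::::::::::::::::-+#%%%%%%%%%@@@@@@@%#+-::::::::---::::
:::::::::::::::::::::-+*#%@@@@@@%%%%%@@@@@@*-::::::::---::::
::::::::::::::::::--=+++*%@@@@@@@@@%%%%%@@@@*-:::::::---::::
::::::::::::::::::=*%#+=+%@@@@@@@@@@@%%%%@@@@#=::::::---::
[... 1815 characters left out ...]
#*=-:::::::::::::
@@@@@@@@@@@@@@@@@%%%%@@@@@%#%@@@@@@@%%%%%%%##**=-:::::::::::
@@@@@@@@@@@@@@@@@%#*#%@@@@@@@@@@@@@@@%%%%######**=-:::::::::
@@@@@@@%%@@@@@@%%%#+*#%%@@@@@@@@@@@@@%%%#########**=-:::::::
@@@@@@@@@@@@@@%%%#**+*###%%@@@@@@@@%%%%%#**########**=-:::::
@@@@@@@@@@@@@%%#**++*#%%####%%%%%%%%%##%##*##########**=-:::
@@@@@@@@@@@@%%#**+++*%@@%***###%%%%%%##%###%###########**=-:Traceback (most recent call last):
  File "<stdin>", line 5, in <module>
  File "h.py", line 43, in look
    c,W,q=stand(im); b=cv2.boxPoints(q); b=b[np.argsort(b[:,0])]
          ~~~~~^^^^
  File "h.py", line 27, in stand
    c=max(c,key=len); W=plane("top",c,.042)[:,:2]
ValueError: max() iterable argument is empty
```

Request:
play_rows(targets="0.48 0 0 0 0;0.48 0 0 0 0;0.48 0 0 0 0;0.48 0 0 0 0;0.48 0 0 0 0;0.48 0 0 0 0;0.48 0 0 0 0;0.48 0 0 0 0")

```text
clock: 43.53
tcp_pos: [0.4759, -0.3333, 0.3473]
orientation: [-2.124, -2.315, 0.0]
contact_force: [0.4, 0.2, 0.5]
grip_width: 0.0223
gripper_force: 0.0
```

Request:
play_rows(targets="0.48 0 0 0 0;0.48 0 0 0 0;0.48 0 0 0 0;0.48 0 0 0 0;0.48 0 0 0 0;0.48 0 0 0 0;0.48 0 0 0 0;0.48 0 0 0 0")

```text
clock: 44.2
tcp_pos: [0.4759, -0.3333, 0.3473]
orientation: [2.124, 2.315, -0.0]
contact_force: [-0.4, 0.5, -0.1]
grip_width: 0.0219
gripper_force: 0.0
```

```bash
python3 - <<'E'
from h import *
a=r.grab_frame("scene").astype(int); t=r.grab_frame("top")
for _ in range(6): b=r.grab_frame("scene").astype(int)
print("motion",np.abs(a-b)[150:215,260:320].max(2).mean(), "bg",np.abs(a-b)[20:100,400:480].max(2).mean())
m=cv2.inRange(hsv(t),(100,150,60),(125,255,255)); m[:,:200]=0;m[:,310:]=0;m[225:]=0;m[:145]=0
ys,xs=np.nonzero(m); W=plane("top",np.c_[xs,ys],.042)[:,:2]; q=cv2.minAreaRect(W.astype(np.float32)); print(q)
g=cv2.cvtColor(t,cv2.COLOR_RGB2GRAY)
hs=hsv(t)[145:215,212:295]
for row in hs: print("".join("b" if 100<=p[0]<=125 and p[1]>150 else "y" if 18<p[0]<36 and p[1]>150 else "r" if p[1]>150 and (p[0]<8 or p[0]>172) else "#" if p[2]>170 and p[1]<40 else "." for p in row))
E
```

```text
motion 8.238205128205129 bg 1.33609375
((0.619860827922821, 0.03016331046819687), (0.1407185047864914, 0.2107274979352951), 5.098365306854248)
###############################.........###########################################
###############################.........###########################################
###############################.........###########################################
###############################.........###########################################
################################........###########################################
################################........###########################################
################################........###########################################
#################################.####..###########################################
#################################.####..#######################.###################
#################################..###..##################.......##################
#################################..#####################.#.yyyyy.##################
#################################
[... 4222 characters left out ...]
............................
..........bb.b.....................................................................
.......................................................y...........................
.......................##..........................................................
.......................##..y.......................................................
.......................##........................................................##
.......................###..................###.#################..............####
..################################............###...##.............................
.####.......###....................................................................
```

```bash
python3 - <<'E'
from h import *
F=[r.grab_frame("scene").astype(int) for _ in range(60)]
for i in range(0,54,6): print(round(np.abs(F[i]-F[i+3])[150:215,260:320].max(2).mean(),2),end=" ")
print(np.abs(F[0]-F[3])[20:100,400:480].max(2).mean(),r.get_obs()["clock"])
E
```

```text
4.81 3.38 2.57 1.52 1.33 1.5 1.33 1.05 1.04 1.341875 47.6
```

Request:
play_rows(targets="0.48 0 0 0 0;0.48 0 0 0 0;0.48 0 0 0 0;0.48 0 0 0 0;0.48 0 0 0 0;0.48 0 0 0 0;0.48 0 0 0 0;0.48 0 0 0 0")

```text
clock: 48.27
tcp_pos: [0.476, -0.3333, 0.3473]
orientation: [2.124, 2.315, 0.0]
contact_force: [-0.5, -0.9, 1.0]
grip_width: 0.0225
gripper_force: 0.0
```

Request:
play_rows(targets="0.48 0 0 0 0;0.48 0 0 0 0;0.48 0 0 0 0;0.48 0 0 0 0;0.48 0 0 0 0;0.48 0 0 0 0;0.48 0 0 0 0;0.48 0 0 0 0")

```text
clock: 48.93
tcp_pos: [0.4759, -0.3333, 0.3473]
orientation: [2.124, 2.315, -0.0]
contact_force: [0.2, -0.8, -0.4]
grip_width: 0.0221
gripper_force: 0.0
```

Request:
play_rows(targets="0.48 0 0 0 0;0.48 0 0 0 0;0.48 0 0 0 0;0.48 0 0 0 0;0.48 0 0 0 0;0.48 0 0 0 0;0.48 0 0 0 0;0.48 0 0 0 0")

```text
clock: 49.6
tcp_pos: [0.476, -0.3333, 0.3473]
orientation: [2.124, 2.315, 0.0]
contact_force: [1.2, -0.1, -0.1]
grip_width: 0.022
gripper_force: 0.0
```

Request:
play_rows(targets="0.48 0 0 0 0;0.48 0 0 0 0;0.48 0 0 0 0;0.48 0 0 0 0;0.48 0 0 0 0;0.48 0 0 0 0;0.48 0 0 0 0;0.48 0 0 0 0")

```text
clock: 50.27
tcp_pos: [0.476, -0.3333, 0.3473]
orientation: [2.124, 2.315, 0.0]
contact_force: [-0.7, -0.5, 0.3]
grip_width: 0.0225
gripper_force: 0.0
```

Request:
play_rows(targets="0.48 0 0 0 0;0.48 0 0 0 0;0.48 0 0 0 0;0.48 0 0 0 0;0.48 0 0 0 0;0.48 0 0 0 0;0.48 0 0 0 0;0.48 0 0 0 0")

```text
clock: 50.93
tcp_pos: [0.4759, -0.3333, 0.3473]
orientation: [2.124, 2.315, 0.0]
contact_force: [0.3, -0.2, -0.4]
grip_width: 0.0222
gripper_force: 0.0
```

Request:
play_rows(targets="0.48 0 0 0 0;0.48 0 0 0 0;0.48 0 0 0 0;0.48 0 0 0 0;0.48 0 0 0 0;0.48 0 0 0 0;0.48 0 0 0 0;0.48 0 0 0 0")

```text
clock: 51.6
tcp_pos: [0.4759, -0.3333, 0.3473]
orientation: [2.124, 2.315, 0.0]
contact_force: [0.0, -0.8, -0.3]
grip_width: 0.0218
gripper_force: 0.0
```

```bash
python3 - <<'E'
from h import *
F=[r.grab_frame("scene").astype(int) for _ in range(16)]
for i in range(0,12,3): print(round(np.abs(F[i]-F[i+3])[150:215,260:320].max(2).mean(),2),end=" ")
print(r.get_obs()["clock"])
g=cv2.cvtColor(F[-1].astype(np.uint8),cv2.COLOR_RGB2GRAY)
for row in g[158:202,260:312]: print("".join(" .:-=+*#%@"[min(9,int(v)//26)] for v in row))
E
```

```text
1.04 1.05 1.06 1.05 52.4
::::::::::::::::::::::::::::::::::::::--:::::::::---
::::::::::::::::::::::::::::::::::::::-:::::::::----
::::::::::::::::::::::::::::::::::::-::::::::::::---
:::::::::::::::::::::::::::::::::::::::::::::::::---
::::::::::::::::::::::::--=====--:-----::::::::::---
:::::::::::::::::::::--=*%%%%%%%+=***++=:::::::::---
:::::::::::::::::::--*%%%@@@@@@@@@@@%#*=-::::::::---
::::::::::::::::::-+*%%%@@%%%@@@@@@@@%#+-::::::::---
::::::::::::::::--+*#%@@@@@@@%%%%@@@@@%*-::::::::---
::::::::::::::-=**++*%@@@@@@@@@%%%%%@@@@*-:::::::---
:::::::::::::-+#%#+=*%@@@@@@@@@@@%##%@@@@#=::::::---
::::::::::::-+%@@%+=*@@@@@@@@@@@@@%%#%%@@@#=:::::--:
:::::::::::=*%@@@%#*#@@@@@@@@@@@@@@@%%#%@@@#=::::--:
:::::::::-=#%%%%%%###%@@@@@@@@@@@@@@@%##%@@%*=:::--:
::::::::-*#%%####*####%%@@@@@@@@@@@@@@%**%@@%*-:::-:
:::::::-+####**##+*###%%#%%@@@@@@@@@@@@#+*%@@%+-::::
::::::-+###**+*##+*###%*++*%%@@@@@@@@@@%*=*%%%#=::::
::::::-*##**+=*#*=++***=--=+*%@@@@@@@@@@%*+#%%%+-:::
:::::-+##**+==*#*=--==-::::-=*%%@@@@@@@@@#=+#%%*-:::
=-:::-*##**+=-*%#+-::::::::::=+#%@@@@@@%%%+=*%%#+-::
*+=--=##***+=-*
[... 556 characters left out ...]
###*+##+-::
@@@@%%%%%%%%####*######%%*=-::::-+*#######**+*#*=:::
@@@@@@%%%%%%%###########%#*+-:::-+*#######***##+-:::
@@@@@@%%%%@@@%%############*+--:-+*#####*#**##*=::::
@@@@@@@%%%%@@@%%###########**+=--+*#####****#*+-::::
@%%@@@@@%%%@@@@@%############**++**%%%##*****+-:::::
%%%@@@@@%%%%@@@@@@%############****####***++=-::::::
%%%%%%@@@%%%%@@@@@@@%###########****###**+=--:::::::
@@@@%%@@@@%%%%@@@@@@@@%##**#********###*+-::::::::::
@@@@@%%@@@%%#%%@@@@@@@@%####*******####+=-::::::::::
@@@@@@@@@@@%%%%%@@@@@@%##%%%%%#%###%%##**=-:::::::::
@@@@@@@@@@@@%%%%%%@@@@%%@@@@@@@%%%%%##*###*=-:::::::
@@@@@@@@@@@@@%%###%%@@@@@@@@@@@@%%%##**#####*=-:::::
@@@@@@@@@@@%%%#****#%%@%@@@@@%%%%####**######**=-:::
```

```bash
python3 - <<'E'
from h import *
rims(r.grab_frame("top")); print(r.hand_in())
E
```

```text
the job is handed in; nothing more can be done
None
```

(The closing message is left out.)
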